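Stop, isolate, load and restart the ointment shaker

TASK

The empty ointment shaker is running: stop it with the motor lever, then turn the isolator handle off, and only then stand every small white jar upright, lid up, fully down in a pocket of the blue platform. Once all jars are in, slide the hold-down plate, hub up, over the centre post until it sits on the shoulder; then turn the isolator on again and last of all throw the motor lever to on. Leave the big jar, the brown bottle and the carton where they stand.

Things in the scene. Friction and masses are not known exactly. Their poses are not given: they have to be found in the camera images.
- shaker: Fixed orbital shaker (it does not really move): white enclosure under a blue square platform 180 x 180 mm whose top is 65 mm above the counter. Origin: centre of its underside, on the counter; x, y along the platform's edges, z up. Four square pockets 66 x 66 mm, 12 mm deep, centred 48 mm from the middle in x and in y. In the middle a steel shoulder of 26 mm diameter rises to 98 mm above the counter; on it a 14 mm post with a tapered tip rises to 136 mm.
- pocket_0 (a point): Centre of the floor of pocket 0 of the shaker (-48, -48 mm from the middle in the shaker's x, y), 53 mm above the counter, 12 mm below the platform's top.
- pocket_1 (a point): Centre of the floor of pocket 1 of the shaker (-48, +48 mm from the middle in the shaker's x, y), 53 mm above the counter, 12 mm below the platform's top.
- pocket_2 (a point): Centre of the floor of pocket 2 of the shaker (+48, -48 mm from the middle in the shaker's x, y), 53 mm above the counter, 12 mm below the platform's top.
- pocket_3 (a point): Centre of the floor of pocket 3 of the shaker (+48, +48 mm from the middle in the shaker's x, y), 53 mm above the counter, 12 mm below the platform's top.
- post_seat (a point): Point on the post's axis at the top of the shoulder, 98 mm above the counter, where the underside of the hold-down plate comes to rest; the post's tip is 38 mm higher. It is 3 mm above the lids of seated jars.
- hold_down: Loose hold-down plate, 150 g: aluminium disc of 110 mm diameter, 5 mm thick, with an upright black round hub of 36 mm diameter whose top is 45 mm above the disc's underside, to be gripped; an 18 mm bore runs right through (post 14 mm). Origin: centre of the disc's underside; z up through the hub. It lies hub up at the start.
- jar_0: Small white ointment jar with screw lid on, about 70 g, 60 mm diameter at the lid (58 mm below it), 42 mm high; the lid is the top 13 mm. Origin: centre of its underside; z up through the lid. Two to four of these four jars are present; each stands upright on the counter at the start.
- jar_1: Small white ointment jar with screw lid on, about 70 g, 60 mm diameter at the lid (58 mm below it), 42 mm high; the lid is the top 13 mm. Origin: centre of its underside; z up through the lid. Two to four of these four jars are present; each stands upright on the counter at the start.
- jar_2: Small white ointment jar with screw lid on, about 70 g, 60 mm diameter at the lid (58 mm below it), 42 mm high; the lid is the top 13 mm. Origin: centre of its underside; z up through the lid. Two to four of these four jars are present; each stands upright on the counter at the start.
- jar_3: Small white ointment jar with screw lid on, about 70 g, 60 mm diameter at the lid (58 mm below it), 42 mm high; the lid is the top 13 mm. Origin: centre of its underside; z up through the lid. Two to four of these four jars are present; each stands upright on the counter at the start.
- control_box: Fixed grey control box 160 (x) x 90 (y) x 60 mm high with a white top plate. Origin: centre of its underside, x pointing away from the robot (more or less), z up. The red isolator handle stands on its top at x = -50 mm, the motor lever at x = +35 mm.
- isolator (a joint): Rotary isolator handle, axis vertical, with a stop at either end; it is stiff (about 0.05 N m) and stays where it is left: -0.52 rad = OFF (white-marked end at the red dot), +0.52 rad = ON (white-marked end at the green dot); counter-clockwise from above is positive, and at 0 the handle lies along the box's x. Turn it right to its stop. It is ON at the start.
- isolator_grip (a point): Centre of the red isolator handle, on its axis, 82 mm above the counter: a bar 40 mm long, 12 mm wide, 26 mm high (69 to 95 mm above the counter). Its x axis runs along the bar toward the white-marked end and turns with it.
- motor_lever (a joint): Motor toggle lever, hinged about the box's y axis, top-heavy, so that past the middle it drops over to its stop on either side by itself: -0.55 rad = OFF (leaning to the box's -x, toward the robot, on the side of the red bar on the box's top), +0.55 rad = ON (leaning to +x, away from the robot, on the side of the green bar), 0 = upright. About 1 N at the ball moves it. It is ON at the start.
- lever_pivot (a point): Pivot of the motor lever, 64 mm above the counter, its axes those of the control box.
- lever_ball (a point): Centre of the black ball (22 mm diameter) at the end of the motor lever, 60 mm from the pivot; the stem below it is 8 mm thick.
- brown_bottle: Brown bottle with white cap, 44 mm diameter, 100 mm high, loose, a bystander. Origin: centre of its underside.
- dose_carton: White and dark red carton 52 x 60 x 110 mm, loose, a bystander. Origin: centre of its underside.
- big_jar: Big white jar with lid, 81 mm diameter, 75 mm high, loose, a bystander: not one of the small jars. Origin: centre of its underside.
Mind the look-alikes: they are no part of the job. What is shaped like the jar_2 but purple is not meant.

How it is judged (in metres and radians):
On the way, in this order (a step that is already met when the one before it is completed fails the run):
1. the motor lever is off while the isolator is still on (value of joint motor_lever below -0.42 rad and value of joint isolator above 0.4 rad), for 0.2 s.
2. the isolator is off too (value of joint motor_lever below -0.42 rad and value of joint isolator below -0.4 rad), for 0.2 s.
3. every small jar stands in a pocket, lid up, both switches off (all of step 2 and angle between each of jar_0, jar_1, jar_2, jar_3's own z axis and vertical below 0.12 rad and horizontal distance between each of jar_0, jar_1, jar_2, jar_3 and shaker below 0.085 m and z of jar_0 in the frame of shaker between 0.049 and 0.057 m and z of jar_1 in the frame of shaker between 0.049 and 0.057 m and z of jar_2 in the frame of shaker between 0.049 and 0.057 m and z of jar_3 in the frame of shaker between 0.049 and 0.057 m), for 0.2 s.
4. the hold-down plate sits on the shoulder of the post, both switches off (all of step 3 and horizontal distance between hold_down and post_seat below 0.005 m and angle between hold_down's own z axis and vertical below 0.08 rad and z of hold_down in the frame of post_seat between -0.004 and 0.004 m), for 0.2 s.
5. the isolator is on again, the motor lever still off (all of step 1 and horizontal distance between hold_down and post_seat below 0.005 m and angle between hold_down's own z axis and vertical below 0.08 rad and z of hold_down in the frame of post_seat between -0.004 and 0.004 m and angle between each of jar_0, jar_1, jar_2, jar_3's own z axis and vertical below 0.12 rad and horizontal distance between each of jar_0, jar_1, jar_2, jar_3 and shaker below 0.085 m and z of jar_0 in the frame of shaker between 0.049 and 0.057 m and z of jar_1 in the frame of shaker between 0.049 and 0.057 m and z of jar_2 in the frame of shaker between 0.049 and 0.057 m and z of jar_3 in the frame of shaker between 0.049 and 0.057 m), for 0.2 s.
At the end, for the whole second after the job is handed in: Every small jar present stands lid up (7 degrees) in a pocket, underside within 4 mm of the pocket floor's height and 85 mm of the shaker's middle; the plate lies hub up, 5 mm from the post's axis and 4 mm from the shoulder at most; isolator above 0.40 rad, lever above 0.42 rad; all at rest (angle between each of jar_0, jar_1, jar_2, jar_3's own z axis and vertical below 0.12 rad and horizontal distance between each of jar_0, jar_1, jar_2, jar_3 and shaker below 0.085 m and z of jar_0 in the frame of shaker between 0.049 and 0.057 m and z of jar_1 in the frame of shaker between 0.049 and 0.057 m and z of jar_2 in the frame of shaker between 0.049 and 0.057 m and z of jar_3 in the frame of shaker between 0.049 and 0.057 m and horizontal distance between hold_down and post_seat below 0.005 m and angle between hold_down's own z axis and vertical below 0.08 rad and z of hold_down in the frame of post_seat between -0.004 and 0.004 m and value of joint motor_lever above 0.42 rad and value of joint isolator above 0.4 rad and linear speed of each of hold_down, jar_0, jar_1, jar_2, jar_3 below 0.02 m/s); the robot touches nothing.
It fails at once if a jar is put into the shaker while the isolator or the motor lever is on and the hold-down plate is not on the post (((angle between jar_0's own z axis and vertical below 0.12 rad and horizontal distance between jar_0 and shaker below 0.085 m and z of jar_0 in the frame of shaker between 0.049 and 0.057 m) or (angle between jar_1's own z axis and vertical below 0.12 rad and horizontal distance between jar_1 and shaker below 0.085 m and z of jar_1 in the frame of shaker between 0.049 and 0.057 m) or (angle between jar_2's own z axis and vertical below 0.12 rad and horizontal distance between jar_2 and shaker below 0.085 m and z of jar_2 in the frame of shaker between 0.049 and 0.057 m) or (angle between jar_3's own z axis and vertical below 0.12 rad and horizontal distance between jar_3 and shaker below 0.085 m and z of jar_3 in the frame of shaker between 0.049 and 0.057 m)) and value of joint any of isolator, motor_lever above 0 rad and horizontal distance between hold_down and post_seat above 0.01 m).
It fails at once if the big jar, the brown bottle or the carton is moved more than 3 cm or knocked over (distance of any of brown_bottle, dose_carton, big_jar from where it was at the start of the episode above 0.03 m or angle between any of brown_bottle, dose_carton, big_jar's own z axis and vertical above 0.5 rad).
Of jar_0, jar_1, jar_2, jar_3 only 2 to 4 are there at a start; the rules pass over those that are not, and their reading is None.
At some moment in a run one of jar_0, jar_1, jar_2, jar_3 may be knocked a few centimetres aside while the robot is not near it.
Once in a run the grip may slacken for a moment while it holds something.
It also fails if it takes over 210 s, if anything falls off the work surface, if the arm or the gripper's body presses on something with over 40 N, if the wrist force passes 120 N, or if a joint passes its speed limit or range.

ROBOT

A 7-joint arm with a two-finger parallel gripper is mounted at the origin on the work surface; the furniture and walls round the work are solid. World frame = base frame: x ahead of the robot, y to its left, z up, the work surface at z = 0. Lengths are in mm, angles in rad, forces in N, time in s.
With the tool pointing down it reaches from about 400 to 850 mm from the base axis. Payload 4.5 kg.
Tool frame: the origin (TCP) lies midway between the tips of the shut fingers; the grasp point (between the pads) lies manip.pinch_z behind it (manip.pinch_z is the distance from the TCP to the grasp point, in mm); z points along the fingers, y is the line along which they close (so a half turn about z gives the same grasp; the last joint's range is limited). The gripper opens to 85 mm and grips with 20 to 120 N. Pads are 22 mm wide; open, the fingers measure 114 mm over their backs; the gripper's body (76 mm by 85 mm) begins 54 mm behind the grasp point. The pads swing forward as they close: fully open they stand 13 mm farther back than shut.
Start: joints at [-1.22, 0.689, -0.195, 1.565, 0.157, 0.902, -0.215], TCP at [194.685, 593.929, 231.317] pointing down, gripper open.
Joint ranges: [-3.01, 3.01], [-0.46, 2.08], [-1.47, 1.51], [0.13, 2.56], [-1, 4.14], [0.04, 2.09], [-2.66, 2.66]. Speed limits (rad/s): [2.57, 2.57, 3.14, 3.14, 3.14, 3.14, 3.14].

INTERFACE

Orientations are given as a unit quaternion [w, x, y, z].
In Python, from workcell import sense, optics, order, manip gives the robot as it stands.
- The arm moves only by the tool apply_moves, never from a script. Its arguments are lists of equal length, an entry for each row: "travel": the shift along the tool's x, y, z as a fraction of full scale, a list of three; "delta_rot": the turn, a rotation vector about the tool's x, y, z as a fraction of full scale, a list of three; "grip": the closure, from -1 (fully open) to 1 (shut). A call has 1 to 5 rows; each row shifts and turns the commanded pose from where the row before left it, along the tool's axes as they then stand; what a row does not reach is not made up. Full scale, the value 1, is 0.2 m for a shift and 60 degrees for a turn. A row lasts 1/10 s, in which the tool goes at most 50 mm and 8.59 degrees, less where a joint would pass 70% of its speed; a pose out of reach is approached as far as the arm can. A call with a number of a shift or a turn outside -1 to 1 is refused whole. A call with a gripper value outside its range is refused whole. The fingers move at their own pace and stop on an object; the grip force is fixed at half the most. Time passes only in rows, so rows that do not move let the fingers close. It gives the time, the measured TCP pose, the force, the opening and the grip force at its end, in the units of the state.
- sense(): the state, without advancing time (a new reading comes with each control period).
- optics.read_camera(name): name is "side" or "top" or "wrist"; returns a dict with "color" (480x640x3 uint8, blue, green, red), "vertical_fov" (degrees; the focal length in pixels is half the picture's height over the tangent of half this angle, whatever the lens; pixels are square), "cx", "cy" (the principal point, pixels), "rvec" (rotation vector, rad) and "tvec" (3), from world to camera coordinates, as OpenCV has them. Camera axes: x right, y down, z forward; pixel columns grow to the right and rows downward; lengths in mm; the calibration is good to about 2 mm. A picture is of the moment at which its call begins. There is no depth.
- order.close_job(): hands the job in; it is judged then, once.
The state is a dict: "t": time; "q": joint angles; "joint_velocities": joint speeds; "joint_efforts": joint torques, N m; "tcp_pos": TCP position; "tcp_rot": TCP orientation; "force": force on the tool from outside, world axes, zero at the start; "torque": the same for the moment, N m; "width": finger opening in mm; "finger_force": force on a finger pad.
Only numpy, scipy, OpenCV 4.12 (cv2) and the standard library are available. Lean on these libraries where they do the work, as an engineer would, in place of code of your own. Each camera call takes 0.05 s, during which the arm holds its last target. There are 200 camera calls.

## Working session

There is one attempt and no reset: what is moved stays moved. The work goes in short steps, Python scripts to look and compute and a tool call to move; the robot and the scene stay as the last step left them, time stands still between calls to the robot, and variables do not carry over. Pictures are saved under pics/ and viewed, at most 14 in all, crops included, and the job is handed in when it is done.

Besides the shell and the picture viewer there is one more tool, called as name(argument=value, ...), one argument or row to a line, values as JSON. apply_moves: Moves the arm, as the interface text tells. Shift numbers are shares of 0.2 m and turn numbers shares of 60 degrees, none past 1 either way. Its arguments: {"type":"object","properties":{"travel":{"type":"array"},"delta_rot":{"type":"array"},"grip":{"type":"array"}},"required":["travel","delta_rot","grip"]}

```bash
mkdir -p pics; ls
python3 - <<'E'
from workcell import sense, optics, order, manip
import cv2
print(sense()); print(manip.pinch_z)
for n in("top","side"):
    c=optics.read_camera(n); cv2.imwrite(f"pics/{n}0.png",c["color"]); print(n,{k:v for k,v in c.items() if k!="color"})
E
```

```text
pics
{'t': 0.0, 'q': array([-1.22018837,  0.68999457, -0.19454782,  1.56636094,  0.15727269,
        0.90248975, -0.21513861]), 'joint_velocities': array([ 0.00111768,  0.00256969,  0.00105373, -0.00011668,  0.0003214 ,
       -0.00079073,  0.00049194]), 'joint_efforts': array([-4.26421602e-04, -5.39622152e+01, -1.26674172e+00, -1.58542371e+01,
        9.04211425e-03,  9.57916811e-03,  6.37690945e-06]), 'tcp_pos': array([194.5282317 , 593.26380611, 230.47378464]), 'tcp_rot': array([-1.01630871e-04,  1.57714135e-01,  9.87484372e-01, -9.25442167e-04]), 'force': array([ 0.36844317,  0.46469846, -0.03611663]), 'torque': array([ 0.02418853, -0.0236969 ,  0.0310357 ]), 'finger_force': 0.0, 'width': 85.2041643275788}
18.700000000000003
top {'vertical_fov': 44.04811105288705, 'cx': 309.75264326585443, 'cy': 237.11159482181125, 'rvec': array([ 1.86181382, -2.02607722,  0.51285883]), 'tvec': array([ -23.19419039,  392.2900388 , 1587.79809643])}
side {'vertical_fov': 46.08875194304961, 'cx': 322.89406919324347, 'cy': 244.5498040781427, 'rvec': array([ 2.09782707,  0.77688396, -0.41909538]), 'tvec': array([-273.23811255,  -86.5186132 , 1706.32034396])}
```

View pics/top0.png

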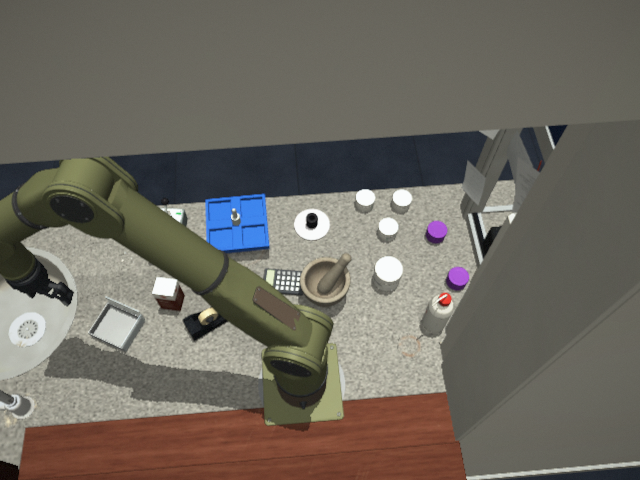

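View pics/side0.png

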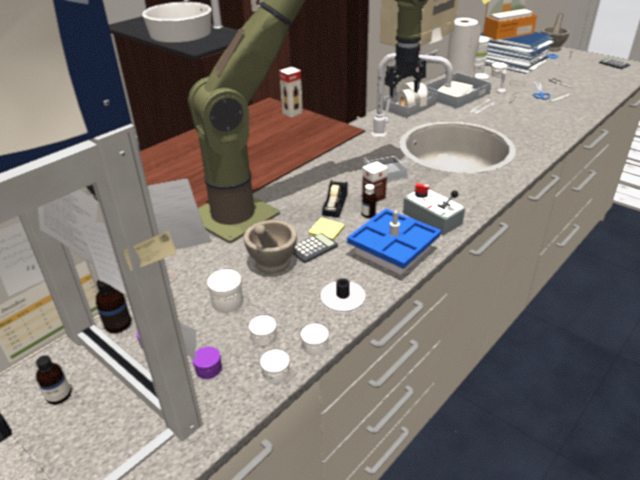

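Top view: three small white jars at (365,199), (402,200) and (388,229). The big jar is at (388,272), the purple look-alikes at (437,232) and (458,279), the shaker at (238,222), the plate at (312,222) and the carton at (170,290). The arm hides part of the control box near (175,215). In the side view the box is at (433,207), with the red handle at (421,190), the ball at (454,194) and the bottle at (369,200).

```bash
cat > h.py <<'E'
from workcell import sense, optics, order, manip
import cv2, numpy as np
from scipy.spatial.transform import Rotation as R
def cam(n,save=None):
    c=optics.read_camera(n)
    if save: cv2.imwrite("pics/"+save,c["color"])
    f=240/np.tan(np.radians(c["vertical_fov"]/2))
    c["K"]=np.array([[f,0,c["cx"]],[0,f,c["cy"]],[0,0,1]]); c["Rm"]=cv2.Rodrigues(c["rvec"])[0]
    c["C"]=-c["Rm"].T@c["tvec"]; c["hsv"]=cv2.cvtColor(c["color"],cv2.COLOR_BGR2HSV); return c
def ray(c,uv):
    d=c["Rm"].T@np.linalg.inv(c["K"])@np.array([uv[0],uv[1],1.]); return d/np.linalg.norm(d)
def onz(c,uv,z):
    d=ray(c,uv); return c["C"]+d*(z-c["C"][2])/d[2]
def two(c1,u1,c2,u2):
    d1,d2=ray(c1,u1),ray(c2,u2); s=np.linalg.lstsq(np.c_[d1,-d2],c2["C"]-c1["C"],rcond=None)[0]
    a=c1["C"]+s[0]*d1;b=c2["C"]+s[1]*d2; return (a+b)/2,np.linalg.norm(a-b)
def proj(c,p): return cv2.projectPoints(np.array([p],float),c["rvec"],c["tvec"],c["K"],None)[0].ravel()
def blobs(c,lo,hi,amin=30,box=None):
    m=cv2.inRange(c["hsv"],lo,hi)
    if box: k=np.zeros_like(m);k[box[1]:box[3],box[0]:box[2]]=255;m&=k
    m=cv2.morphologyEx(m,cv2.MORPH_OPEN,np.ones((3,3)))
    cs=[x for x in cv2.findContours(m,cv2.RETR_EXTERNAL,cv2.CHAIN_APPROX_NONE)[0] if cv2.contourArea(x)>amin]
    return sorted(cs,key=cv2.contourArea,reverse=True)
def tool(dp):  # world mm -> tool axes
    q=sense()["tcp_rot"]; return R.from_quat(q[[1,2,3,0]]).inv().apply(dp)
E
python3 - <<'E'
from h import *
np.set_printoptions(precision=1,suppress=True)
t=cam("top");s=cam("side")
print("cams",t["C"],s["C"])
for n,u in dict(j1=(365,196),j2=(402,197),j3=(388,226)).items(): print(n,onz(t,u,42))
for n,u in dict(j1=(262,326),j2=(315,333),j3=(275,359)).items(): print("side",n,onz(s,u,42))
b=blobs(t,(105,150,80),(125,255,255),300)[0]
ap=cv2.approxPolyDP(b,6,True).reshape(-1,2); print("plat",[(*p,*onz(t,p,65)[:2]) for p in ap])
print("plate top",onz(t,(312,216),45),"side",onz(s,(343,283),45), "disc",onz(t,(312,224),5))
print("post tip",two(t,(235,210),s,(395,212)))
print("big",onz(t,(388,267),75),"carton",onz(t,(167,284),110),"bottle",onz(s,(369,188),100))
# box from side
for u in [(405,193),(433,180),(463,207),(436,221)]: print("boxcorner",onz(s,u,60))
r=blobs(s,(0,150,80),(8,255,255),10,(400,170,440,210))
for x in r: print("red",cv2.boundingRect(x),onz(s,x.reshape(-1,2).mean(0),85))
print("ball",onz(s,(454,194),115))
x=s["color"][160:260,360:500]; y=t["color"][170:330,130:270]
cv2.imwrite("pics/crop1.png",np.hstack([cv2.resize(x,(560,400)),]))
E
```

```text
cams [-421.2    1.4 1580.6] [1159.1 -880.3  935.5]
j1 [ 549.9 -239.5   42. ]
j2 [ 536.4 -352.1   42. ]
j3 [ 438.5 -294.4   42. ]
side j1 [ 442.9 -296.8   42. ]
side j2 [ 548.4 -236.5   42. ]
side j3 [ 534.8 -347.3   42. ]
plat [(np.int32(264), np.int32(193), np.float64(572.7476287001194), np.float64(68.32198029843809)), (np.int32(205), np.int32(199), np.float64(566.6886108451483), np.float64(247.1764334715204)), (np.int32(207), np.int32(241), np.float64(421.26030814299395), np.float64(241.0826032281613)), (np.int32(227), np.int32(252), np.float64(380.18988755101077), np.float64(183.6651977637606)), (np.int32(267), np.int32(248), np.float64(383.2672363203259), np.float64(68.31985671902417))]
plate top [491.  -71.1  45. ] side [489.6 -68.4  45. ] disc [486.3 -70.6   5. ]
post tip (array([478.7, 152.2, 134.4]), np.float64(4.756145418218708))
big [ 288.3 -268.6   75. ] carton [272.5 342.2 110. ] bottle [318.7 255.9 100. ]
boxcorner [378.9 354.9  60. ]
boxcorner [401.4 473.   60. ]
boxcorner [550.1 395.7  60. ]
boxcorner [529.3 285.8  60. ]
red (416, 184, 11, 9) [421.4 370.8  85. ]
ball [535.5 358.5 115. ]
```

View pics/crop1.png

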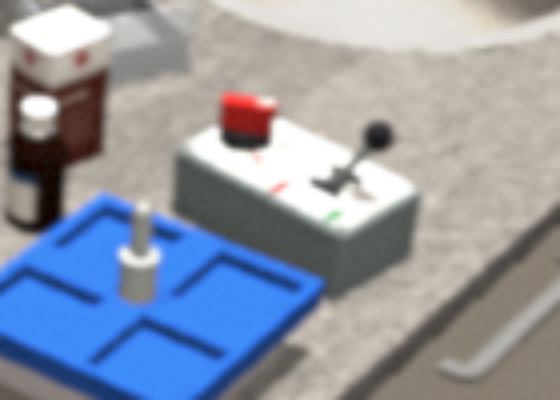

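The crop shows the box with the red handle's white end toward the ON side, and the black ball leaning toward +x (ON). Next I move the wrist camera above the box.

apply_moves(
  travel=[
    [-0.19,-0.084,-0.025],
    [-0.19,-0.084,-0.025],
    [-0.19,-0.084,-0.025],
    [-0.19,-0.084,-0.025],
  ],
  delta_rot=[
    [0,0,0],
    [0,0,0],
    [0,0,0],
    [0,0,0],
  ],
  grip=[-1,-1,-1,-1],
)

```text
t: 0.6
tcp_pos: [319.2, 481.4, 251.3]
tcp_rot: [0.0, 0.158, 0.988, -0.0]
force: [-0.2, -0.2, 0.5]
width: 85.6
finger_force: 0.0
```

apply_moves(
  travel=[
    [-0.19,-0.084,-0.025],
    [-0.19,-0.084,-0.025],
    [-0.19,-0.084,-0.025],
    [-0.19,-0.084,-0.025],
    [0,0,0],
  ],
  delta_rot=[
    [0,0,0],
    [0,0,0],
    [0,0,0],
    [0,0,0],
    [0,0,0],
  ],
  grip=[-1,-1,-1,-1,-1],
)

```text
t: 1.1
tcp_pos: [448.2, 364.9, 271.6]
tcp_rot: [0.003, 0.164, 0.987, -0.002]
force: [-0.4, -0.4, -0.5]
width: 85.4
finger_force: 0.0
```

Run:
```python
from h import *
np.set_printoptions(precision=2,suppress=True)
s=sense();print(s["tcp_pos"],s["tcp_rot"],s["q"])
w=cam("wrist","w1.png");print(w["C"],w["Rm"]@R.from_quat(s["tcp_rot"][[1,2,3,0]]).as_matrix())
cam("top","t1.png")
```

```text
[448.2  364.94 271.56] [ 0.    0.16  0.99 -0.  ] [-0.63  0.58 -0.23  1.66  0.16  0.92  0.32]
[372.26 391.81 413.15] [[ 0.    1.    0.  ]
 [-0.95  0.   -0.31]
 [-0.31 -0.    0.95]]
```

View pics/w1.png

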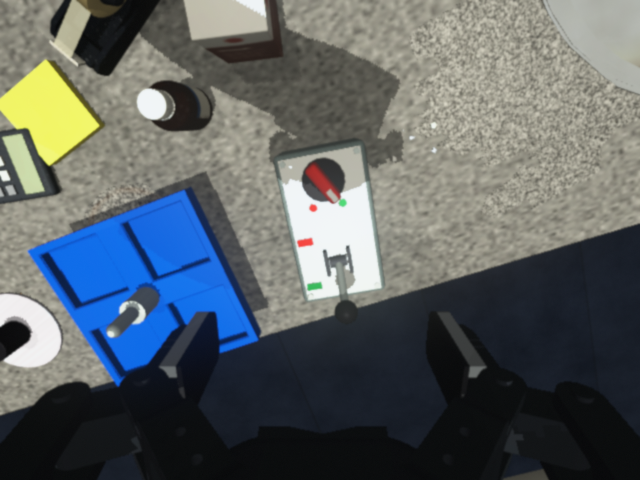

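Wrist view: the box top corners are (277,157), (361,142), (383,288) and (306,300). The red handle is at (323,183) with its white end at (333,198) by the green dot (343,203), and the ball is at (346,312). The shaker platform, post and plate show at lower left, the bottle cap at (155,104).

Run:
```python
from h import *
np.set_printoptions(precision=1,suppress=True)
w=cam("wrist")
c=[onz(w,u,60)[:2] for u in [(279,158),(360,144),(381,287),(306,299)]]
print(c,np.mean(c,0)); e=c[2]-c[1]+c[3]-c[0]; a=np.arctan2(e[1],e[0]);print("yaw",a)
ctr=np.mean(c,0); ux=np.array([np.cos(a),np.sin(a)])
print("iso pred",ctr-50*ux,"ball pred",ctr+66.4*ux,"len",np.linalg.norm(c[2]-c[1]),np.linalg.norm(c[1]-c[0]))
print("ball",onz(w,(346,312),115))
for x in blobs(w,(0,150,80),(8,255,255),30,(290,150,360,210)): print(x.reshape(-1,2).mean(0),onz(w,x.reshape(-1,2).mean(0),92))
b=blobs(w,(105,150,60),(125,255,255),300)[0]
ap=cv2.approxPolyDP(b,6,True).reshape(-1,2); print("plat",[(*p,onz(w,p,65)[:2]) for p in ap])
print("bottle",onz(w,(155,104),100))
```

```text
[array([382.2, 347.3]), array([394.1, 424.4]), array([542.9, 403.9]), array([531.1, 323. ])] [462.6 374.6]
yaw -0.14951326994746536
iso pred [413.1 382.1] ball pred [528.2 364.8] len 150.2246989191924 77.95607170190725
ball [529.8 365.2 115. ]
[314.9 187.4] [414.8 373.1  92. ]
plat [(np.int32(187), np.int32(196), array([387.7, 250.5])), (np.int32(25), np.int32(256), array([392.1,  66.2])), (np.int32(109), np.int32(388), array([565.4,  67.9])), (np.int32(145), np.int32(368), array([553.7, 120.6])), (np.int32(198), np.int32(311), array([505.8, 208.5])), (np.int32(215), np.int32(314), array([514.9, 224.5])), (np.int32(218), np.int32(358), array([567.5, 205.2])), (np.int32(254), np.int32(347), array([566.8, 249.3]))]
bottle [308.9 272.5 100. ]
```

apply_moves(
  travel=[
    [-0.2,0,0],
    [-0.2,0,0],
    [-0.2,0,0],
    [0,0,0],
    [0,0,0],
  ],
  delta_rot=[
    [0,0,0],
    [0,0,-0.08],
    [0,0,-0.08],
    [0,0,0],
    [0,0,0],
  ],
  grip=[1,1,1,1,1],
)

```text
t: 1.75
tcp_pos: [555.8, 338.5, 270.5]
tcp_rot: [-0.001, 0.074, 0.997, 0.0]
force: [-0.4, 1.0, -0.2]
width: 12.4
finger_force: 0.0
```

```bash
cat > go.py <<'E'
# usage: go.py x y z yaw_of_tool_x_deg : remaining move in tool units
from h import *
import sys
x,y,z,yaw=map(float,sys.argv[1:5]); s=sense()
M=R.from_quat(s["tcp_rot"][[1,2,3,0]]).as_matrix()
cur=np.degrees(np.arctan2(M[1,0],M[0,0])); d=(cur-yaw+90)%180-90
print("pos",s["tcp_pos"].round(1),"yaw",round(cur,1),"tilt",M[:,2].round(3),"w",round(s["width"],1),"q7",s["q"][6].round(2))
print("travel/200:",(tool(np.array([x,y,z])-s["tcp_pos"])/200).round(3),"rotz/60:",round(d/60,3))
E
python3 go.py 571 358 108 171.4
```

```text
pos [555.8 338.5 270.5] yaw 171.5 tilt [-0.002  0.001 -1.   ] w 12.4 q7 0.63
travel/200: [-0.062  0.107  0.812] rotz/60: 0.001
```

apply_moves(
  travel=[
    [-0.06,0.1,0.1],
    [0,0,0.2],
    [0,0,0.2],
    [0,0,0.2],
    [0,0,0.11],
  ],
  delta_rot=[
    [0,0,0],
    [0,0,0],
    [0,0,0],
    [0,0,0],
    [0,0,0],
  ],
  grip=[1,1,1,1,1],
)

```text
t: 2.25
tcp_pos: [566.8, 356.7, 105.9]
tcp_rot: [-0.003, 0.073, 0.997, -0.001]
force: [1.0, 0.3, -0.3]
width: -0.4
finger_force: 0.0
```

apply_moves(
  travel=[
    [0,0,0],
    [0.1,0,0],
    [0.1,0,0],
    [0.1,0,0],
    [0.1,0,0],
  ],
  delta_rot=[
    [0,0,0],
    [0,0,0],
    [0,0,0],
    [0,0,0],
    [0,0,0],
  ],
  grip=[1,1,1,1,1],
)

```text
t: 2.75
tcp_pos: [494.2, 369.6, 111.9]
tcp_rot: [0.004, 0.073, 0.997, 0.002]
force: [41.9, -5.4, -14.5]
width: -0.0
finger_force: 22.2
```

```bash
python3 go.py 413 382 250 21.4
python3 - <<'E'
from h import *
s=cam("side");cv2.imwrite("pics/s2.png",cv2.resize(s["color"][160:260,360:500],(560,400)))
E
```

```text
pos [494.2 369.6 111.9] yaw 171.6 tilt [ 0.008  0.004 -1.   ] w -0.0 q7 0.46
travel/200: [ 0.406  0.006 -0.693] rotz/60: -0.497
```

View pics/s2.png

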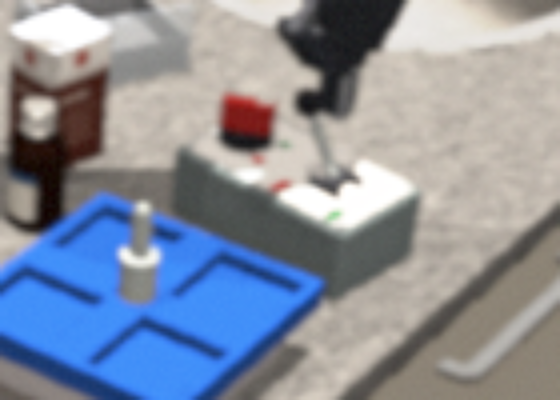

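The ball is being pushed and stands just past upright against the fingers. I continue gently.

apply_moves(
  travel=[
    [0,0,0],
    [0.03,0,0],
    [0.03,0,0],
    [0.03,0,0],
    [0,0,0],
  ],
  delta_rot=[
    [0,0,0],
    [0,0,0],
    [0,0,0],
    [0,0,0],
    [0,0,0],
  ],
  grip=[1,1,1,1,1],
)

```text
t: 3.3
tcp_pos: [494.0, 370.1, 113.7]
tcp_rot: [0.016, 0.078, 0.997, 0.006]
force: [35.5, -1.3, -16.5]
width: -0.2
finger_force: 16.7
```

apply_moves(
  travel=[
    [-0.05,0,-0.15],
    [0,0,-0.2],
    [0,0,-0.2],
    [0.15,0,-0.1],
    [0,0,0],
  ],
  delta_rot=[
    [0,0,0],
    [0,0,0],
    [0,0,0],
    [0,0,0],
    [0,0,0],
  ],
  grip=[1,1,1,1,1],
)

```text
t: 3.8
tcp_pos: [451.1, 377.9, 245.0]
tcp_rot: [0.001, 0.071, 0.997, 0.004]
force: [-0.2, 0.6, 0.4]
width: 0.3
finger_force: 0.0
```

```bash
python3 go.py 413 382 220 21.4
python3 - <<'E'
from h import *
s=cam("side");a=cv2.resize(s["color"][160:260,360:500],(392,280))
w=cam("wrist","w2.png");cv2.imwrite("pics/s3.png",np.hstack([a,cv2.resize(w["color"],(373,280))]))
E
```

```text
pos [451.1 377.9 245. ] yaw 171.8 tilt [ 0.003  0.008 -1.   ] w 0.3 q7 0.46
travel/200: [ 0.192 -0.008  0.125] rotz/60: -0.493
```

View pics/s3.png

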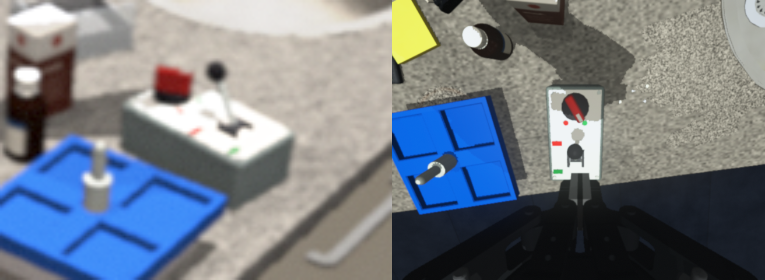

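Run:
```python
from h import *
np.set_printoptions(precision=1,suppress=True)
w=cam("wrist");s=cam("side")
for c in (w,s): print(proj(c,(466,374,115)),proj(c,(497,369.4,124)))
for c,bx in((w,(280,230,350,290)),(s,(420,170,450,200))):
    b=blobs(c,(0,0,0),(180,255,60),10,bx); print([(cv2.minEnclosingCircle(x)) for x in b])
m=cv2.inRange(w["hsv"],(0,150,60),(8,255,255)); m[:,:280]=0;m[:,345:]=0;m[:140]=0;m[205:]=0
p=np.argwhere(m)[:,::-1]; print("handle px",p.mean(0),onz(w,p.mean(0),90), cv2.minAreaRect(p.astype(np.int32)))
```

```text
[322.6 248.3] [322.6 289.6]
[435.5 183.8] [444.4 185.2]
[]
[]
handle px [312.8 180.7] [416.2 373.3  90. ] ((315.0882263183594, 184.64706420898438), (46.81911087036133, 14.234380722045898), 59.036251068115234)
```

Run:
```python
from h import *
np.set_printoptions(precision=1,suppress=True)
w=cam("wrist");print(proj(w,(413,382,95)),proj(w,(413,382,60)))
for x in blobs(w,(0,120,60),(8,255,255),20,(270,130,370,280)): print("red",cv2.contourArea(x),cv2.minAreaRect(x))
g=w["color"]
m=cv2.inRange(w["hsv"],(0,0,0),(180,255,70)); n,l,st,ce=cv2.connectedComponentsWithStats(m)
for i in range(1,n):
    if st[i,4]>60 and 250<ce[i][0]<380: print("dark",st[i],ce[i])
m=cv2.inRange(w["hsv"],(0,0,200),(180,40,255));n,l,st,ce=cv2.connectedComponentsWithStats(m)
for i in range(1,n):
    if st[i,4]>150 and 250<ce[i][0]<380: print("white",st[i],ce[i])
```

```text
[325.3 174.9] [325.  169.7]
red 548.0 ((316.73248291015625, 183.0095672607422), (47.16693878173828, 16.121355056762695), 61.38954162597656)
red 89.0 ((286.5, 245.0), (6.0, 15.0), 90.0)
red 30.0 ((302.0, 209.0), (6.0, 6.0), 90.0)
dark [ 213    0   94   65 2980] [266.7  30.6]
dark [278 141  87   5 281] [323.5 143.8]
dark [311 157  31  40 564] [329.4 173.5]
dark [296 166  22  36 309] [303.5 186.4]
dark [306 246  26  25 424] [318.1 258.2]
dark [    0   282   640   198 98840] [351.5 399.8]
white [272 151  28  12 247] [284.4 156.4]
white [ 273  188   91  120 6867] [317.5 250.3]
```

Run:
```python
from h import *
np.set_printoptions(precision=1,suppress=True)
w=cam("wrist");s=sense();print(s["tcp_pos"],s["joint_velocities"],w["C"])
print("disc",onz(w,(319,179.5),69),"handle top",onz(w,(316.7,183),95),"ball",onz(w,(318.5,258),115))
m=cv2.inRange(w["hsv"],(0,0,110),(180,60,255)); m[:,:260]=0;m[:,375:]=0;m[:140]=0;m[310:]=0
x=max(cv2.findContours(m,0,1)[0],key=cv2.contourArea); r=cv2.minAreaRect(x);c=cv2.boxPoints(r);print(r)
q=np.array([onz(w,u,60)[:2] for u in c]);print(q,q.mean(0))
t=cam("top");b=blobs(w,(105,150,60),(125,255,255),300)[0]
ap=cv2.approxPolyDP(b,6,True).reshape(-1,2); print("plat",[(*p,onz(w,p,65)[:2]) for p in ap])
b=blobs(t,(105,150,60),(125,255,255),300)[0]
ap=cv2.approxPolyDP(b,5,True).reshape(-1,2); print("plat",[(*p,onz(t,p,65)[:2]) for p in ap])
```

```text
[454.9 372.5 238.8] [ 0.  0.  0. -0.  0. -0. -0.] [376.2 385.2 381.1]
disc [419.5 375.3  69. ] handle top [418.3 373.9  95. ] ball [473.6 367.1 115. ]
((317.0, 224.5), (169.0, 114.0), 90.0)
[[380.1 330.3]
 [394.5 426.6]
 [555.3 409.7]
 [538.6 297.7]] [467.1 366.1]
plat [(np.int32(170), np.int32(163), array([387.1, 250.9])), (np.int32(0), np.int32(194), array([390.9,  95. ])), (np.int32(0), np.int32(266), array([455.5,  66.1])), (np.int32(50), np.int32(369), array([572.2,  68.9])), (np.int32(218), np.int32(342), array([566.4, 249.5]))]
plat [(np.int32(206), np.int32(209), array([530.9, 244.1])), (np.int32(208), np.int32(253), array([381.7, 238.2])), (np.int32(229), np.int32(252), array([379.7, 177.9]))]
```

apply_moves(
  travel=[
    [0.16,0,0],
    [0,0,0],
    [0,0,0],
    [0,0,0],
    [0,0,0],
  ],
  delta_rot=[
    [0,0,-0.12],
    [0,0,-0.12],
    [0,0,-0.12],
    [0,0,-0.14],
    [0,0,0],
  ],
  grip=[-0.5,-0.5,-0.5,-0.5,-0.5],
)

```text
t: 4.65
tcp_pos: [423.4, 377.2, 238.6]
tcp_rot: [-0.001, -0.186, 0.983, -0.0]
force: [-0.4, 0.3, -0.3]
width: 63.7
finger_force: 0.0
```

apply_moves(
  travel=[
    [0,0,0],
    [0,0,0],
  ],
  delta_rot=[
    [0,0,0],
    [0,0,0],
  ],
  grip=[-0.5,-0.5],
)

```text
t: 4.85
tcp_pos: [423.3, 377.5, 239.0]
tcp_rot: [-0.0, -0.185, 0.983, -0.0]
force: [-0.3, -0.7, -0.0]
width: 64.2
finger_force: 0.0
```

```bash
python3 - <<'E'
from h import *
np.set_printoptions(precision=1,suppress=True)
w=cam("wrist","w3.png")
for x in blobs(w,(0,120,60),(8,255,255),100): 
  r=cv2.minAreaRect(x);print("red",cv2.contourArea(x),r, onz(w,r[0],90)); P=[onz(w,u,90)[:2] for u in cv2.boxPoints(r)];print(P)
E
python3 go.py 418.7 375 71 21.5
```

```text
red 503.0 ((320.0, 218.0), (46.0, 14.0), 90.0) [417.8 373.4  90. ]
[array([402. , 361.2]), array([397.8, 371.8]), array([434.3, 386.1]), array([438.6, 375.1])]
pos [423.2 377.6 239.1] yaw -158.7 tilt [-0. -0. -1.] w 64.0 q7 0.83
travel/200: [ 0.026 -0.004  0.841] rotz/60: -0.003
```

apply_moves(
  travel=[
    [0.026,0,0.2],
    [0,0,0.2],
    [0,0,0.2],
    [0,0,0.14],
    [0,0,0.1],
  ],
  delta_rot=[
    [0,0,0],
    [0,0,0],
    [0,0,0],
    [0,0,0],
    [0,0,0],
  ],
  grip=[-0.5,-0.5,-0.5,-0.5,-0.5],
)

```text
t: 5.4
tcp_pos: [417.7, 375.1, 69.2]
tcp_rot: [-0.001, -0.186, 0.983, -0.001]
force: [0.6, 0.5, 0.8]
width: 63.9
finger_force: 0.0
```

apply_moves(
  travel=[
    [0,0,0],
    [0,0,0],
    [0,0,0],
    [0,0,0],
    [0,0,0],
  ],
  delta_rot=[
    [0,0,0],
    [0,0,0],
    [0,0,0],
    [0,0,0],
    [0,0,0],
  ],
  grip=[-0.5,1,1,1,1],
)

```text
t: 5.9
tcp_pos: [419.7, 374.4, 72.8]
tcp_rot: [0.001, -0.185, 0.983, -0.001]
force: [2.2, -4.4, 5.5]
width: 10.8
finger_force: 60.3
```

apply_moves(
  travel=[
    [0,0,0],
    [0,0,0],
    [0,0,0],
    [0,0,0],
    [0,0,0],
  ],
  delta_rot=[
    [0,0,0.1],
    [0,0,0.1],
    [0,0,0.1],
    [0,0,0.1],
    [0,0,0.1],
  ],
  grip=[1,1,1,1,1],
)

```text
t: 6.4
tcp_pos: [419.7, 374.8, 72.8]
tcp_rot: [0.001, 0.077, 0.997, -0.0]
force: [1.6, -1.7, 5.8]
width: 10.6
finger_force: 60.3
```

apply_moves(
  travel=[
    [0,0,0],
    [0,0,0],
    [0,0,0],
    [0,0,0],
    [0,0,0],
  ],
  delta_rot=[
    [0,0,0.1],
    [0,0,0.1],
    [0,0,0.1],
    [0,0,0.1],
    [0,0,0.1],
  ],
  grip=[1,1,1,1,1],
)

```text
t: 6.9
tcp_pos: [419.9, 375.2, 72.8]
tcp_rot: [0.001, 0.333, 0.943, 0.001]
force: [2.0, -2.3, 6.0]
width: 10.6
finger_force: 60.4
```

apply_moves(
  travel=[
    [0,0,0],
    [0,0,0],
    [0,0,0],
  ],
  delta_rot=[
    [0,0,0.05],
    [0,0,0],
    [0,0,0],
  ],
  grip=[1,1,1],
)

```text
t: 7.2
tcp_pos: [419.9, 375.2, 72.8]
tcp_rot: [0.001, 0.353, 0.936, 0.001]
force: [1.7, -2.9, 6.4]
width: 10.9
finger_force: 65.3
```

```bash
python3 go.py 418.7 375 71 -38.5; python3 -c "
from h import *
print(sense()['force'],sense()['torque'])"
```

```text
pos [419.9 375.2  72.8] yaw 138.7 tilt [ 0.003 -0.    -1.   ] w 10.9 q7 -0.0
travel/200: [ 0.004 -0.005  0.009] rotz/60: -0.047
[ 1.7330629  -2.86517354  6.38749658] [-0.72147844 -0.44099964  1.15119787]
```

apply_moves(
  travel=[
    [0,0,0],
    [0,0,0],
    [0,0,-0.1],
    [0,0,-0.2],
    [0,0,-0.2],
  ],
  delta_rot=[
    [0,0,0],
    [0,0,0],
    [0,0,0],
    [0,0,0],
    [0,0,0],
  ],
  grip=[-0.3,-0.3,-0.3,-0.3,-0.3],
)

```text
t: 7.7
tcp_pos: [417.5, 375.6, 172.0]
tcp_rot: [-0.001, 0.355, 0.935, -0.001]
force: [0.4, -0.1, 0.8]
width: 55.5
finger_force: 0.0
```

apply_moves(
  travel=[
    [0,0,-0.2],
    [0,0,-0.2],
    [0,0,-0.2],
    [0,0,-0.1],
    [0,0,0],
  ],
  delta_rot=[
    [0,0,-0.138],
    [0,0,-0.138],
    [0,0,-0.138],
    [0,0,-0.138],
    [0,0,-0.138],
  ],
  grip=[-1,-1,-1,-1,-1],
)

```text
t: 8.2
tcp_pos: [419.4, 377.4, 315.2]
tcp_rot: [0.003, -0.001, 1.0, 0.003]
force: [0.2, -0.7, 0.1]
width: 85.3
finger_force: 0.0
```

apply_moves(
  travel=[
    [0,0,0],
    [0,0,0],
  ],
  delta_rot=[
    [0,0,0],
    [0,0,0],
  ],
  grip=[-1,-1],
)

```text
t: 8.4
tcp_pos: [417.9, 375.4, 310.8]
tcp_rot: [-0.001, 0.003, 1.0, -0.0]
force: [-0.3, -0.7, -0.3]
width: 85.5
finger_force: 0.0
```

```bash
python3 go.py 470 110 310 180; python3 -c "
from h import *
w=cam('wrist','w4.png')"
```

```text
pos [417.9 375.4 310.8] yaw 179.6 tilt [-0.001 -0.001 -1.   ] w 85.5 q7 0.6
travel/200: [-0.269 -1.325  0.005] rotz/60: -0.006
```

View pics/w4.png

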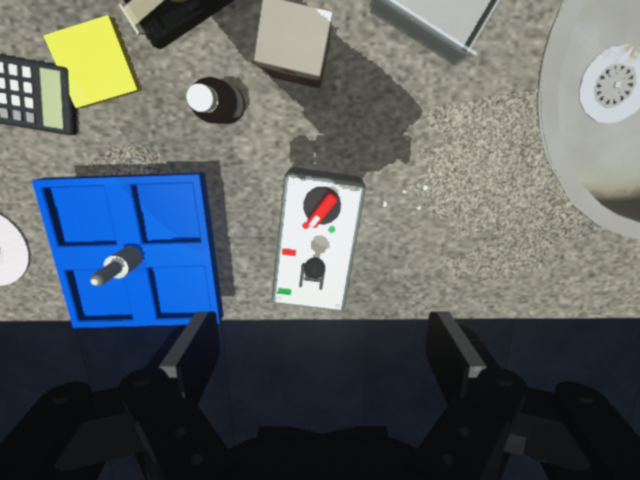

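The handle's white end (312,224) now sits at the red dot, and the ball (313,267) leans toward the robot, so both switches are off. Next I fly over the shaker to look at the shaker and plate.

apply_moves(
  travel=[
    [-0.05,-0.22,0],
    [-0.05,-0.22,0],
    [-0.05,-0.22,0],
    [-0.05,-0.22,0],
    [-0.05,-0.22,0],
  ],
  delta_rot=[
    [0,0,0],
    [0,0,0],
    [0,0,0],
    [0,0,0],
    [0,0,0],
  ],
  grip=[-1,-1,-1,-1,-1],
)

```text
t: 8.95
tcp_pos: [467.5, 153.9, 310.7]
tcp_rot: [-0.001, 0.002, 1.0, -0.0]
force: [1.6, -0.2, 0.5]
width: 85.4
finger_force: 0.0
```

apply_moves(
  travel=[
    [0,-0.22,0],
    [0,-0.15,0],
    [0,0,0],
    [0,0,0],
    [0,0,0],
  ],
  delta_rot=[
    [0,0,0],
    [0,0,0],
    [0,0,0],
    [0,0,0],
    [0,0,0],
  ],
  grip=[-1,-1,-1,-1,-1],
)

```text
t: 9.45
tcp_pos: [467.4, 83.1, 311.1]
tcp_rot: [-0.0, 0.001, 1.0, 0.0]
force: [-0.5, -0.1, 0.2]
width: 85.2
finger_force: 0.0
```

```bash
python3 - <<'E'
from h import *
np.set_printoptions(precision=1,suppress=True)
print(sense()["tcp_pos"])
w=cam("wrist","w5.png")
for b in blobs(w,(105,150,60),(125,255,255),300):
  ap=cv2.approxPolyDP(cv2.convexHull(b),6,True).reshape(-1,2); print("plat",[(*p,onz(w,p,65)[:2]) for p in ap])
E
python3 go.py 490 -290 310 180
```

```text
[467.4  83.1 311.1]
plat [(np.int32(478), np.int32(125), array([387.7, 242.5])), (np.int32(462), np.int32(284), array([564.8, 247.3])), (np.int32(310), np.int32(289), array([571. ,  68.9])), (np.int32(304), np.int32(130), array([392.3,  64.9]))]
pos [467.4  83.3 311.1] yaw 180.0 tilt [-0.     0.001 -1.   ] w 85.3 q7 1.16
travel/200: [-0.114 -1.866  0.004] rotz/60: -0.001
```

View pics/w5.png

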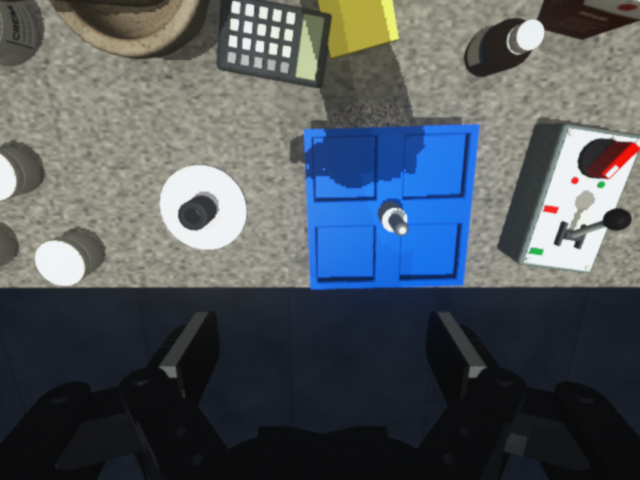

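The platform corners are (478,125), (462,284), (310,289) and (304,130), which puts the centre near (479,156) with yaw about 0.027. The plate disc is at (203,207) with its hub at (197,212), and there are jars at the left. Next, the jars.

apply_moves(
  travel=[
    [0,-0.23,0],
    [0,-0.23,0],
    [0,-0.23,0],
    [0,-0.23,0],
    [0,-0.23,0],
  ],
  delta_rot=[
    [0,0,0],
    [0,0,0],
    [0,0,0],
    [0,0,0],
    [0,0,0],
  ],
  grip=[-1,-1,-1,-1,-1],
)

```text
t: 10.0
tcp_pos: [467.4, -148.7, 311.3]
tcp_rot: [0.0, 0.0, 1.0, 0.0]
force: [0.6, -0.2, -0.3]
width: 85.4
finger_force: 0.0
```

apply_moves(
  travel=[
    [0,-0.23,0],
    [0,-0.23,0],
    [0,-0.1,0],
    [0,0,0],
    [0,0,0],
  ],
  delta_rot=[
    [0,0,0],
    [0,0,0],
    [0,0,0],
    [0,0,0],
    [0,0,0],
  ],
  grip=[-1,-1,-1,-1,-1],
)

```text
t: 10.5
tcp_pos: [467.3, -258.9, 311.0]
tcp_rot: [-0.0, 0.001, 1.0, 0.001]
force: [0.5, 0.7, -0.5]
width: 85.2
finger_force: 0.0
```

```bash
cat > jars.py <<'E'
from h import *
def jars(w,vmax=310,dbg=False):
    # lid tops are brightest round white; refine by circle fit on bright mask
    out=[]
    for b in blobs(w,(0,0,150),(180,40,255),600,(0,0,640,vmax)):
        h=cv2.convexHull(b)
        P=np.array([onz(w,p[0],42)[:2] for p in h]).astype(np.float32)
        (c,r)=cv2.minEnclosingCircle(P); e=cv2.fitEllipse(P) if len(P)>5 else None
        out.append((cv2.minEnclosingCircle(b)[0],np.round(c,1),round(r,1),np.round(e[0],1) if e else None,np.round(e[1],1) if e else None))
    return out
if __name__=="__main__":
    import sys
    w=cam("wrist",sys.argv[1])
    print(sense()["tcp_pos"].round(1))
    for o in jars(w): print(o)
E
python3 jars.py w6.png; python3 -c "
from h import *
w=cam('wrist'); g=cv2.imread('pics/w6.png'); cv2.imwrite('pics/w6s.png',g[:340])"
```

```text
[ 467.4 -258.1  311.1]
((257.0980224609375, 136.69354248046875), array([ 421.4, -338.3]), 198.7, array([ 449.6, -331.1]), array([317.3, 424.8]))
((511.5, 221.0), array([509.4, -35. ]), 112.1, array([507.9, -31.9]), array([202.6, 229.2]))
((26.0, 97.5), array([ 367. , -572.6]), 96.4, array([ 374.2, -587.8]), array([ 61.6, 231.8]))
((115.10713958740234, 94.5793685913086), array([ 357.9, -470.2]), 63.1, array([ 354.4, -471.7]), array([ 84.1, 133.3]))
((581.30224609375, 108.39556121826172), array([369.6,  17.1]), 49.0, array([380.5,  24.6]), array([ 65.8, 116.4]))
((53.5, 97.5), array([ 367. , -541.1]), 96.4, array([ 354.8, -541.2]), array([ 12. , 367.6]))
((118.5, 170.0), array([ 436.2, -487. ]), 32.0, array([ 438.9, -488.4]), array([54.5, 61.4]))
((432.0, 118.5), array([ 381.4, -140.5]), 30.7, array([ 382.2, -140.8]), array([39.2, 62.7]))
((547.63427734375, 147.11326599121094), array([411.6,  -8.7]), 31.4, array([409. , -10.5]), array([50.2, 62.7]))
```

View pics/w6s.png

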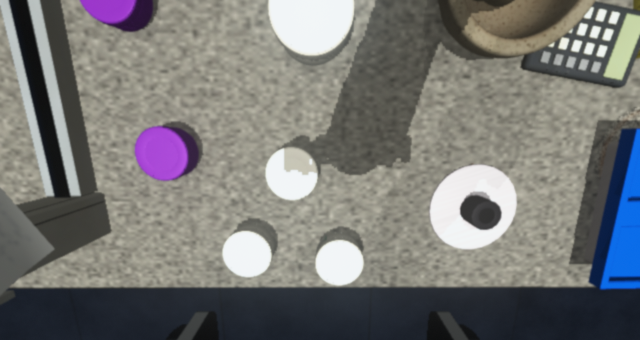

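Small white jars at (291,173), (247,253) and (340,262). The big jar (311,15) is larger, and the purple caps (165,152) and (115,5) are look-alikes. This enlarged view confirms the three white 60 mm lids are the ones meant.

```bash
sed -i 's/(0,0,150),(180,40,255),600/(0,0,225),(180,30,255),300/' jars.py; python3 jars.py w7.png
python3 - <<'E'
from h import *
np.set_printoptions(precision=1,suppress=True)
w=cam("wrist")
print([onz(w,u,42) for u in [(291,174),(247,253),(340,262)]])
print("plate hub top",onz(w,(486,213),45),"disc",onz(w,(473,207),5), "big",onz(w,(311,15),75))
E
```

```text
[ 467.3 -258.1  311.3]
((472.7578125, 207.6015625), array([479.1, -83.8]), 49.3, array([479.3, -83.8]), array([97.7, 98.3]))
((310.0, 10.814814567565918), array([ 277.4, -269.7]), 41.7, array([ 277. , -269.6]), array([83.2, 83.7]))
((245.74742126464844, 253.3556671142578), array([ 535.5, -349.8]), 29.0, array([ 535.5, -349.9]), array([57.3, 57.6]))
((338.0, 262.5), array([ 546.8, -238.1]), 28.8, array([ 546.9, -238.2]), array([57. , 57.3]))
((290.3780517578125, 172.98780822753906), array([ 439.7, -293.3]), 28.9, array([ 440.6, -294.3]), array([54.2, 57.7]))
[array([ 440. , -292.9,   42. ]), array([ 534.5, -348.4,   42. ]), array([ 546. , -235.9,   42. ])]
plate hub top [484.  -68.2  45. ] disc [485.7 -67.2   5. ] big [ 292.2 -268.1   75. ]
```

apply_moves(
  travel=[
    [-0.2,0.05,0.1],
    [-0.2,0.05,0.1],
    [0,0,0.22],
    [0,0,0.22],
    [0,0,0.2],
  ],
  delta_rot=[
    [0,0,0],
    [0,0,0],
    [0,0,0],
    [0,0,0],
    [0,0,0],
  ],
  grip=[-1,-1,-1,-1,-1],
)

```text
t: 11.2
tcp_pos: [547.0, -238.9, 141.6]
tcp_rot: [-0.0, 0.0, 1.0, 0.0]
force: [-0.1, -0.8, -0.1]
width: 85.7
finger_force: 0.0
```

apply_moves(
  travel=[
    [0,0,0],
    [0,0,0],
    [0,0,0],
  ],
  delta_rot=[
    [0,0,0],
    [0,0,0],
    [0,0,0],
  ],
  grip=[-1,-1,-1],
)

```text
t: 11.5
tcp_pos: [548.6, -240.7, 145.8]
tcp_rot: [0.002, 0.001, 1.0, -0.001]
force: [-0.6, -0.4, -0.6]
width: 85.5
finger_force: 0.0
```

```bash
python3 go.py 546.9 -238.2 14 180; python3 jars.py w8.png
```

```text
pos [ 548.6 -240.7  145.8] yaw 179.9 tilt [ 0.004 -0.001 -1.   ] w 85.5 q7 1.74
travel/200: [0.012 0.013 0.659] rotz/60: -0.002
[ 548.6 -240.9  145.9]
((550.4553833007812, 144.54464721679688), array([484.9, -90.8]), 46.6, array([485. , -90.7]), array([92.1, 93.2]))
((236.31695556640625, 73.26068878173828), array([ 439.8, -293. ]), 28.9, array([ 439.8, -293. ]), array([57.5, 57.6]))
((167.25645446777344, 223.1709747314453), array([ 535.5, -349.4]), 28.8, array([ 535.5, -349.4]), array([57.2, 57.6]))
((324.5, 243.0), array([ 549.6, -238.7]), 28.6, array([ 555.6, -239.8]), array([37.5, 55.8]))
```

apply_moves(
  travel=[
    [0.01,0.012,0.2],
    [0,0,0.2],
    [0,0,0.16],
    [0,0,0.1],
    [0,0,0],
  ],
  delta_rot=[
    [0,0,0],
    [0,0,0],
    [0,0,0],
    [0,0,0],
    [0,0,0],
  ],
  grip=[-1,-1,-1,-1,-1],
)

```text
t: 12.05
tcp_pos: [544.3, -237.9, 10.5]
tcp_rot: [-0.001, 0.001, 1.0, 0.0]
force: [-0.4, -0.0, -0.4]
width: 85.5
finger_force: 0.0
```

apply_moves(
  travel=[
    [0,0,0],
    [0,0,0],
    [0,0,0],
    [0,0,0],
    [0,0,0],
  ],
  delta_rot=[
    [0,0,0],
    [0,0,0],
    [0,0,0],
    [0,0,0],
    [0,0,0],
  ],
  grip=[-1,1,1,1,1],
)

```text
t: 12.55
tcp_pos: [546.1, -238.8, 13.7]
tcp_rot: [0.002, 0.001, 1.0, -0.001]
force: [-1.5, 1.2, 9.4]
width: 58.6
finger_force: 62.6
```

apply_moves(
  travel=[
    [0,0,-0.1],
    [0,0,-0.2],
    [0,0,-0.2],
    [0,0,-0.2],
    [0,0,-0.15],
  ],
  delta_rot=[
    [0,0,0],
    [0,0,0],
    [0,0,0],
    [0,0,0],
    [0,0,0],
  ],
  grip=[1,1,1,1,1],
)

```text
t: 13.05
tcp_pos: [545.5, -238.6, 185.0]
tcp_rot: [0.002, 0.001, 1.0, -0.001]
force: [1.1, 0.4, -0.9]
width: 58.4
finger_force: 64.5
```

apply_moves(
  travel=[
    [0,0,0],
    [0,0,0],
  ],
  delta_rot=[
    [0,0,0],
    [0,0,0],
  ],
  grip=[1,1],
)

```text
t: 13.25
tcp_pos: [544.9, -238.4, 182.5]
tcp_rot: [0.001, 0.001, 1.0, -0.0]
force: [-1.2, 0.2, -1.2]
width: 58.5
finger_force: 64.5
```

```bash
python3 go.py 528.3 109.3 180 181.6
```

```text
pos [ 544.9 -238.4  182.5] yaw 179.8 tilt [ 0.002 -0.001 -1.   ] w 58.5 q7 1.75
travel/200: [0.088 1.738 0.011] rotz/60: -0.029
```

apply_moves(
  travel=[
    [0.01,0.2,0],
    [0.01,0.2,0],
    [0.01,0.2,0],
    [0.01,0.2,0],
    [0.01,0.2,0],
  ],
  delta_rot=[
    [0,0,-0.028],
    [0,0,0],
    [0,0,0],
    [0,0,0],
    [0,0,0],
  ],
  grip=[1,1,1,1,1],
)

```text
t: 13.75
tcp_pos: [529.1, -37.0, 180.0]
tcp_rot: [-0.001, -0.013, 1.0, 0.0]
force: [0.7, 0.1, -0.8]
width: 58.4
finger_force: 64.6
```

apply_moves(
  travel=[
    [0.01,0.2,0],
    [0.01,0.2,0],
    [0.01,0.2,0],
    [0.01,0.1,0],
    [0,0,0],
  ],
  delta_rot=[
    [0,0,0],
    [0,0,0],
    [0,0,0],
    [0,0,0],
    [0,0,0],
  ],
  grip=[1,1,1,1,1],
)

```text
t: 14.25
tcp_pos: [517.1, 105.8, 180.2]
tcp_rot: [-0.001, -0.017, 1.0, 0.001]
force: [-0.4, -0.1, -1.7]
width: 58.3
finger_force: 64.6
```

apply_moves(
  travel=[
    [0,0,0],
    [0,0,0],
    [0,0,0],
  ],
  delta_rot=[
    [0,0,0],
    [0,0,0],
    [0,0,0],
  ],
  grip=[1,1,1],
)

```text
t: 14.55
tcp_pos: [518.8, 99.3, 181.0]
tcp_rot: [-0.0, -0.012, 1.0, -0.001]
force: [-1.0, -0.2, -1.2]
width: 58.7
finger_force: 64.6
```

```bash
python3 go.py 528.3 109.3 67 181.6
python3 - <<'E'
from h import *
np.set_printoptions(precision=1,suppress=True)
w=cam("wrist","w9.png");print(sense()["tcp_pos"])
for b in blobs(w,(105,150,60),(125,255,255),300):
  ap=cv2.approxPolyDP(cv2.convexHull(b),5,True).reshape(-1,2); print("plat",[(*p,onz(w,p,65)[:2]) for p in ap])
for p in [(528.3,109.3,65),(479,156,98),(479,156,65)]: print(proj(w,p))
E
```

```text
pos [518.8  99.3 181. ] yaw -178.6 tilt [-0.001 -0.001 -1.   ] w 58.7 q7 1.2
travel/200: [-0.049  0.05   0.57 ] rotz/60: -0.004
[518.9  99.6 181.1]
plat [(np.int32(553), np.int32(45), array([387.2, 243.1])), (np.int32(508), np.int32(300), array([566.9, 247.5])), (np.int32(391), np.int32(300), array([569.2, 155.1])), (np.int32(281), np.int32(259), array([536.8,  68.4])), (np.int32(273), np.int32(46), array([392.,  65.]))]
[335.  249.8]
[413.8 194.4]
[402.8 186. ]
```

View pics/w9.png

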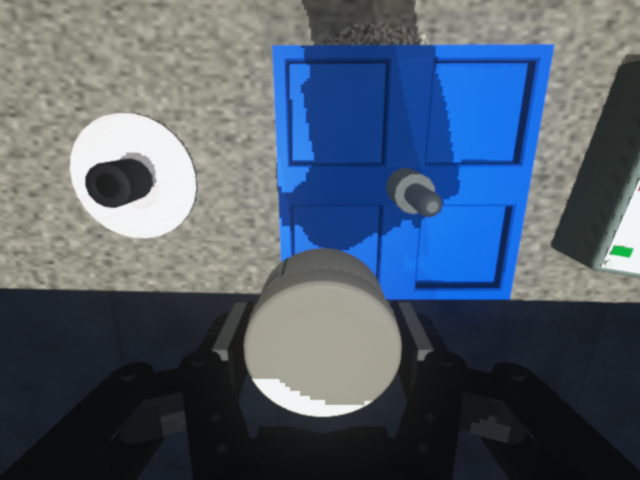

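The jar is held upright with its lid at (323,346). The platform and post are in view and match the earlier measurement.

Run:
```python
from h import *
w=cam("wrist"); s=sense()["tcp_pos"]
P=[onz(w,u,s[2]+28.3) for u in [(323,346),(245,346),(401,346),(323,415)]]
print(s.round(1),[p.round(1) for p in P])
print(onz(w,(412,188),98).round(1))
```

```text
[518.9  99.9 181.2] [array([515.8, 100.3, 209.5]), array([516.6,  71.8, 209.5]), array([515.1, 128.7, 209.5]), array([547.2, 101. , 209.5])]
[475.1 154.8  98. ]
```

apply_moves(
  travel=[
    [-0.048,0.047,0.1],
    [0,0,0.15],
    [0,0,0.15],
    [0,0,0.05],
    [0,0,0],
  ],
  delta_rot=[
    [0,0,0],
    [0,0,0],
    [0,0,0],
    [0,0,0],
    [0,0,0],
  ],
  grip=[1,1,1,1,1],
)

```text
t: 15.15
tcp_pos: [527.3, 110.3, 90.2]
tcp_rot: [-0.001, -0.013, 1.0, -0.0]
force: [-0.0, 0.4, 0.1]
width: 58.7
finger_force: 64.6
```

apply_moves(
  travel=[
    [0,0,0],
    [0,0,0],
  ],
  delta_rot=[
    [0,0,0],
    [0,0,0],
  ],
  grip=[1,1],
)

```text
t: 15.35
tcp_pos: [529.2, 111.1, 92.7]
tcp_rot: [0.001, -0.013, 1.0, 0.0]
force: [0.8, -0.3, -0.7]
width: 58.5
finger_force: 64.6
```

```bash
python3 go.py 528.3 109.3 67 181.6
```

```text
pos [529.2 111.1  92.7] yaw -178.5 tilt [ 0.003  0.001 -1.   ] w 58.5 q7 1.17
travel/200: [ 0.005 -0.009  0.128] rotz/60: -0.002
```

apply_moves(
  travel=[
    [0.005,-0.009,0.04],
    [0,0,0.04],
    [0,0,0.03],
    [0,0,0.02],
    [0,0,0],
  ],
  delta_rot=[
    [0,0,0],
    [0,0,0],
    [0,0,0],
    [0,0,0],
    [0,0,0],
  ],
  grip=[1,1,1,1,1],
)

```text
t: 15.85
tcp_pos: [526.7, 109.0, 66.6]
tcp_rot: [-0.0, -0.013, 1.0, -0.0]
force: [-4.4, -0.3, 17.1]
width: 58.4
finger_force: 66.4
```

apply_moves(
  travel=[
    [0,0,0],
    [0,0,0],
  ],
  delta_rot=[
    [0,0,0],
    [0,0,0],
  ],
  grip=[1,1],
)

```text
t: 16.05
tcp_pos: [526.7, 109.0, 66.6]
tcp_rot: [-0.0, -0.013, 1.0, -0.0]
force: [-3.7, -1.2, 18.1]
width: 58.7
finger_force: 66.3
```

apply_moves(
  travel=[
    [0,0,0],
    [0,0,0],
    [0,0,-0.05],
    [0,0,-0.2],
    [0,0,-0.2],
  ],
  delta_rot=[
    [0,0,0],
    [0,0,0],
    [0,0,0],
    [0,0,0],
    [0,0,0],
  ],
  grip=[-0.75,-0.75,-0.75,-0.75,-0.75],
)

```text
t: 16.55
tcp_pos: [526.4, 109.0, 155.9]
tcp_rot: [-0.001, -0.013, 1.0, -0.0]
force: [0.3, 0.9, 0.5]
width: 74.7
finger_force: 0.0
```

apply_moves(
  travel=[
    [0,0,-0.2],
    [0,-0.15,-0.18],
    [0,-0.24,0],
    [0,-0.24,0],
    [0,-0.24,0],
  ],
  delta_rot=[
    [0,0,0],
    [0,0,0],
    [0,0,0],
    [0,0,0],
    [0,0,0],
  ],
  grip=[-1,-1,-1,-1,-1],
)

```text
t: 17.05
tcp_pos: [531.8, -66.5, 232.2]
tcp_rot: [0.001, -0.014, 1.0, -0.0]
force: [0.1, 0.4, -0.1]
width: 85.3
finger_force: 0.0
```

apply_moves(
  travel=[
    [0,-0.24,0],
    [0,-0.24,0],
    [0,-0.24,0],
    [0,-0.24,0],
    [0,-0.24,0],
  ],
  delta_rot=[
    [0,0,0],
    [0,0,0],
    [0,0,0],
    [0,0,0],
    [0,0,0],
  ],
  grip=[-1,-1,-1,-1,-1],
)

```text
t: 17.55
tcp_pos: [537.8, -306.7, 231.7]
tcp_rot: [0.0, -0.013, 1.0, 0.0]
force: [1.6, -0.3, -0.8]
width: 85.6
finger_force: 0.0
```

apply_moves(
  travel=[
    [0,-0.15,0],
    [0,0,0],
    [0,0,0],
    [0,0,0],
  ],
  delta_rot=[
    [0,0,0],
    [0,0,0],
    [0,0,0],
    [0,0,0],
  ],
  grip=[-1,-1,-1,-1],
)

```text
t: 17.95
tcp_pos: [539.4, -332.7, 231.4]
tcp_rot: [0.0, -0.014, 1.0, 0.001]
force: [0.8, 0.9, -0.3]
width: 85.6
finger_force: 0.0
```

```bash
python3 jars.py w10.png; python3 go.py 535.5 -349.8 14 181.6
```

```text
[ 539.5 -332.5  231.4]
((588.1936645507812, 159.80636596679688), array([484.7, -95.1]), 49.0, array([484.7, -95.5]), array([96.7, 97.7]))
((369.5, 100.4344253540039), array([ 439.3, -294.7]), 28.1, array([ 439.2, -294.4]), array([53.1, 56.3]))
((255.90933227539062, 183.25025939941406), array([ 512.8, -393.6]), 29.5, array([ 512.9, -394. ]), array([57.3, 59. ]))
pos [ 539.5 -332.5  231.4] yaw -178.3 tilt [ 0.     0.002 -1.   ] w 85.4 q7 1.96
travel/200: [ 0.023 -0.088  1.087] rotz/60: 0.002
```

Jar B was knocked aside to about (513,-394). It is still upright (round lid). I follow it.

apply_moves(
  travel=[
    [0.07,-0.15,0],
    [0.07,-0.15,0.1],
    [0,0,0.2],
    [0,0,0.1],
    [0,0,0],
  ],
  delta_rot=[
    [0,0,0],
    [0,0,0],
    [0,0,0],
    [0,0,0],
    [0,0,0],
  ],
  grip=[-1,-1,-1,-1,-1],
)

```text
t: 18.5
tcp_pos: [511.1, -392.5, 148.3]
tcp_rot: [-0.003, -0.014, 1.0, 0.002]
force: [0.0, 0.9, -0.2]
width: 85.4
finger_force: 0.0
```

apply_moves(
  travel=[
    [0,0,0],
    [0,0,0],
  ],
  delta_rot=[
    [0,0,0],
    [0,0,0],
  ],
  grip=[-1,-1],
)

```text
t: 18.7
tcp_pos: [514.3, -395.2, 153.1]
tcp_rot: [0.001, -0.014, 1.0, -0.001]
force: [-0.3, 0.0, -0.9]
width: 85.0
finger_force: 0.0
```

```bash
python3 jars.py w11.png; python3 go.py 512.8 -393.8 14 181.6
```

```text
[ 514.1 -395.5  153.2]
((477.0, 135.5), array([ 439.9, -293.1]), 28.7, array([ 442.6, -287.1]), array([40.5, 57.8]))
((323.0, 239.0), array([ 514.4, -394.3]), 28.7, array([ 521., -396.]), array([37.7, 56.4]))
pos [ 514.1 -395.5  153.2] yaw -178.4 tilt [ 0.003 -0.002 -1.   ] w 85.7 q7 2.04
travel/200: [0.008 0.01  0.696] rotz/60: -0.0
```

apply_moves(
  travel=[
    [0.004,0.008,0.2],
    [0,0,0.2],
    [0,0,0.19],
    [0,0,0.1],
    [0,0,0],
  ],
  delta_rot=[
    [0,0,0],
    [0,0,0],
    [0,0,0],
    [0,0,0],
    [0,0,0],
  ],
  grip=[-1,-1,-1,-1,-1],
)

```text
t: 19.25
tcp_pos: [510.7, -392.6, 11.3]
tcp_rot: [-0.002, -0.014, 1.0, 0.001]
force: [0.0, -0.0, 0.2]
width: 85.1
finger_force: 0.0
```

apply_moves(
  travel=[
    [0,0,0],
    [0,0,0],
    [0,0,0],
    [0,0,0],
    [0,0,0],
  ],
  delta_rot=[
    [0,0,0],
    [0,0,0],
    [0,0,0],
    [0,0,0],
    [0,0,0],
  ],
  grip=[-1,1,1,1,1],
)

```text
t: 19.75
tcp_pos: [513.2, -394.8, 15.8]
tcp_rot: [0.002, -0.013, 1.0, -0.001]
force: [-0.5, -0.0, 7.9]
width: 59.0
finger_force: 63.3
```

apply_moves(
  travel=[
    [0,0,-0.1],
    [0,0,-0.2],
    [0,0,-0.2],
    [0,0,-0.2],
    [0,0,-0.2],
  ],
  delta_rot=[
    [0,0,0],
    [0,0,0],
    [0,0,0],
    [0,0,0],
    [0,0,0],
  ],
  grip=[1,1,1,1,1],
)

```text
t: 20.25
tcp_pos: [511.8, -393.9, 196.1]
tcp_rot: [0.001, -0.013, 1.0, -0.0]
force: [-0.3, -0.6, -1.0]
width: 58.3
finger_force: 64.4
```

apply_moves(
  travel=[
    [0,0,0],
    [0,0,0],
  ],
  delta_rot=[
    [0,0,0],
    [0,0,0],
  ],
  grip=[1,1],
)

```text
t: 20.45
tcp_pos: [512.3, -394.3, 195.3]
tcp_rot: [0.001, -0.013, 1.0, -0.001]
force: [-0.2, -0.0, -0.7]
width: 58.2
finger_force: 64.4
```

```bash
python3 go.py 432.3 106.7 190 181.6
```

```text
pos [ 512.3 -394.3  195.3] yaw -178.5 tilt [ 0.003 -0.002 -1.   ] w 58.2 q7 2.05
travel/200: [0.334 2.515 0.02 ] rotz/60: -0.001
```

apply_moves(
  travel=[
    [0.028,0.21,0],
    [0.028,0.21,0],
    [0.028,0.21,0],
    [0.028,0.21,0],
    [0.028,0.21,0],
  ],
  delta_rot=[
    [0,0,0],
    [0,0,0],
    [0,0,0],
    [0,0,0],
    [0,0,0],
  ],
  grip=[1,1,1,1,1],
)

```text
t: 20.95
tcp_pos: [476.6, -182.8, 192.3]
tcp_rot: [-0.001, -0.013, 1.0, 0.001]
force: [1.1, 0.7, -1.3]
width: 58.5
finger_force: 64.5
```

apply_moves(
  travel=[
    [0.028,0.21,0],
    [0.028,0.21,0],
    [0.028,0.21,0],
    [0.028,0.21,0],
    [0.028,0.21,0],
  ],
  delta_rot=[
    [0,0,0],
    [0,0,0],
    [0,0,0],
    [0,0,0],
    [0,0,0],
  ],
  grip=[1,1,1,1,1],
)

```text
t: 21.45
tcp_pos: [443.2, 25.9, 192.5]
tcp_rot: [-0.001, -0.013, 1.0, -0.0]
force: [1.0, -0.0, -1.5]
width: 58.3
finger_force: 64.5
```

apply_moves(
  travel=[
    [0.028,0.21,0],
    [0.028,0.2,0],
    [0,0,0],
    [0,0,0],
    [0,0,0],
  ],
  delta_rot=[
    [0,0,0],
    [0,0,0],
    [0,0,0],
    [0,0,0],
    [0,0,0],
  ],
  grip=[1,1,1,1,1],
)

```text
t: 21.95
tcp_pos: [430.8, 104.6, 192.8]
tcp_rot: [-0.001, -0.012, 1.0, -0.001]
force: [-0.3, -0.9, -2.1]
width: 58.7
finger_force: 64.6
```

```bash
python3 go.py 432.3 106.7 95 181.6; python3 -c "
from h import *
cam('wrist','w12.png')
s=cam('side');w=cv2.imread('pics/w12.png')
cv2.imwrite('pics/m1.png',np.hstack([cv2.resize(w,(400,300)),cv2.resize(s['color'][150:290,320:507],(400,300))]))"
```

```text
pos [430.8 104.6 192.8] yaw -178.6 tilt [-0.001 -0.001 -1.   ] w 58.7 q7 1.17
travel/200: [-0.009  0.011  0.489] rotz/60: -0.003
```

View pics/m1.png

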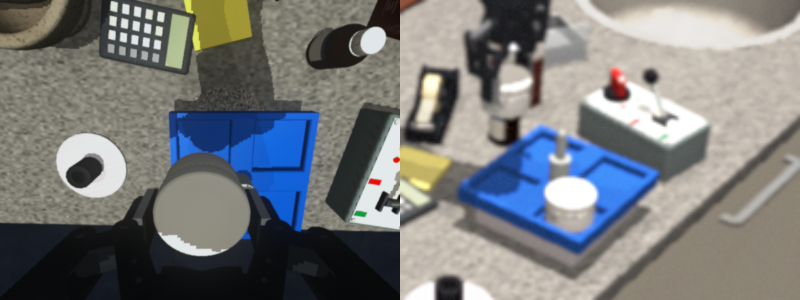

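Right panel: the first jar sits in pocket 2 (570,200) and both switches are off. Left panel: the second jar is held upright (200,210). Lowering it into pocket 0.

apply_moves(
  travel=[
    [-0.009,0.011,0.15],
    [0,0,0.15],
    [0,0,0.15],
    [0,0,0.04],
    [0,0,0],
  ],
  delta_rot=[
    [0,0,0],
    [0,0,0],
    [0,0,0],
    [0,0,0],
    [0,0,0],
  ],
  grip=[1,1,1,1,1],
)

```text
t: 22.55
tcp_pos: [432.5, 107.3, 94.6]
tcp_rot: [-0.001, -0.013, 1.0, -0.001]
force: [0.4, 0.0, -1.4]
width: 58.3
finger_force: 64.6
```

apply_moves(
  travel=[
    [0,0,0],
    [0,0,0],
  ],
  delta_rot=[
    [0,0,0],
    [0,0,0],
  ],
  grip=[1,1],
)

```text
t: 22.75
tcp_pos: [433.8, 108.4, 96.5]
tcp_rot: [0.001, -0.013, 1.0, 0.0]
force: [0.0, 0.5, -0.8]
width: 58.4
finger_force: 64.6
```

```bash
python3 go.py 432.3 106.7 68 181.6
```

```text
pos [433.8 108.4  96.5] yaw -178.5 tilt [ 0.002  0.001 -1.   ] w 58.4 q7 1.15
travel/200: [ 0.008 -0.008  0.142] rotz/60: -0.002
```

apply_moves(
  travel=[
    [0.008,-0.008,0.05],
    [0,0,0.05],
    [0,0,0.03],
    [0,0,0.015],
    [0,0,0],
  ],
  delta_rot=[
    [0,0,0],
    [0,0,0],
    [0,0,0],
    [0,0,0],
    [0,0,0],
  ],
  grip=[1,1,1,1,1],
)

```text
t: 23.25
tcp_pos: [431.6, 106.9, 68.6]
tcp_rot: [0.001, -0.013, 1.0, 0.0]
force: [-3.8, -0.0, 31.9]
width: 58.3
finger_force: 67.7
```

apply_moves(
  travel=[
    [0,0,0],
    [0,0,0],
  ],
  delta_rot=[
    [0,0,0],
    [0,0,0],
  ],
  grip=[1,1],
)

```text
t: 23.45
tcp_pos: [431.7, 106.9, 68.6]
tcp_rot: [0.001, -0.013, 1.0, 0.0]
force: [-3.5, 0.5, 31.7]
width: 58.3
finger_force: 67.7
```

apply_moves(
  travel=[
    [0,0,-0.01],
    [0,0,0],
    [0,0,-0.05],
    [0,0,-0.2],
    [0,0,-0.2],
  ],
  delta_rot=[
    [0,0,0],
    [0,0,0],
    [0,0,0],
    [0,0,0],
    [0,0,0],
  ],
  grip=[-0.75,-0.75,-0.75,-0.75,-0.75],
)

```text
t: 23.95
tcp_pos: [430.5, 106.5, 159.0]
tcp_rot: [-0.001, -0.013, 1.0, -0.0]
force: [0.9, -0.2, -0.5]
width: 74.7
finger_force: 0.0
```

apply_moves(
  travel=[
    [0,0,-0.2],
    [0,-0.15,-0.18],
    [0,-0.23,0],
    [0,-0.23,0],
    [0,-0.23,0],
  ],
  delta_rot=[
    [0,0,0],
    [0,0,0],
    [0,0,0],
    [0,0,0],
    [0,0,0],
  ],
  grip=[-1,-1,-1,-1,-1],
)

```text
t: 24.45
tcp_pos: [435.7, -62.8, 235.1]
tcp_rot: [0.0, -0.014, 1.0, -0.0]
force: [0.6, -1.2, -0.4]
width: 85.2
finger_force: 0.0
```

apply_moves(
  travel=[
    [0,-0.23,0],
    [0,-0.23,0],
    [0,-0.23,0],
    [0,-0.23,0],
    [0,-0.21,0],
  ],
  delta_rot=[
    [0,0,0],
    [0,0,0],
    [0,0,0],
    [0,0,0],
    [0,0,0],
  ],
  grip=[-1,-1,-1,-1,-1],
)

```text
t: 24.95
tcp_pos: [441.1, -289.5, 234.6]
tcp_rot: [-0.0, -0.013, 1.0, -0.0]
force: [1.0, 0.0, -0.6]
width: 85.4
finger_force: 0.0
```

apply_moves(
  travel=[
    [0,0,0.1],
    [0,0,0.1],
    [0,0,0],
    [0,0,0],
    [0,0,0],
  ],
  delta_rot=[
    [0,0,0],
    [0,0,0],
    [0,0,0],
    [0,0,0],
    [0,0,0],
  ],
  grip=[-1,-1,-1,-1,-1],
)

```text
t: 25.45
tcp_pos: [442.5, -287.0, 195.3]
tcp_rot: [0.001, -0.014, 1.0, -0.0]
force: [-0.3, -0.4, 0.0]
width: 85.6
finger_force: 0.0
```

```bash
python3 jars.py w13.png; python3 go.py 439.8 -293.3 14 181.6
```

```text
[ 442.6 -287.1  195.4]
((343.5, 14.788135528564453), array([ 286.6, -276.2]), 31.5, array([ 270.6, -278.1]), array([62.6, 92.9]))
((314.0, 222.5), array([ 441.4, -293.7]), 27.7, array([ 446.2, -294.8]), array([39.7, 54.9]))
pos [ 442.6 -287.1  195.4] yaw -178.4 tilt [ 0.002 -0.001 -1.   ] w 85.2 q7 1.96
travel/200: [ 0.016 -0.03   0.907] rotz/60: -0.001
```

apply_moves(
  travel=[
    [0.014,-0.032,0.2],
    [0,0,0.2],
    [0,0,0.2],
    [0,0,0.2],
    [0,0,0.1],
  ],
  delta_rot=[
    [0,0,0],
    [0,0,0],
    [0,0,0],
    [0,0,0],
    [0,0,0],
  ],
  grip=[-1,-1,-1,-1,-1],
)

```text
t: 26.0
tcp_pos: [438.9, -292.9, 12.2]
tcp_rot: [-0.001, -0.014, 1.0, 0.001]
force: [-1.2, 1.1, 0.4]
width: 85.7
finger_force: 0.0
```

apply_moves(
  travel=[
    [0,0,0],
    [0,0,0],
    [0,0,0],
    [0,0,0],
    [0,0,0],
  ],
  delta_rot=[
    [0,0,0],
    [0,0,0],
    [0,0,0],
    [0,0,0],
    [0,0,0],
  ],
  grip=[-1,1,1,1,1],
)

```text
t: 26.5
tcp_pos: [440.5, -294.2, 16.5]
tcp_rot: [0.002, -0.013, 1.0, -0.001]
force: [-0.4, 1.1, 6.9]
width: 58.3
finger_force: 63.8
```

apply_moves(
  travel=[
    [0,0,-0.1],
    [0,0,-0.2],
    [0,0,-0.2],
    [0,0,-0.2],
    [0,0,-0.2],
  ],
  delta_rot=[
    [0,0,0],
    [0,0,0],
    [0,0,0],
    [0,0,0],
    [0,0,0],
  ],
  grip=[1,1,1,1,1],
)

```text
t: 27.0
tcp_pos: [439.2, -293.7, 197.3]
tcp_rot: [0.001, -0.013, 1.0, -0.001]
force: [0.6, -1.3, -2.6]
width: 58.2
finger_force: 64.6
```

apply_moves(
  travel=[
    [0,0,-0.05],
    [0,0,0],
    [0,0,0],
  ],
  delta_rot=[
    [0,0,0],
    [0,0,0],
    [0,0,0],
  ],
  grip=[1,1,1],
)

```text
t: 27.3
tcp_pos: [438.6, -293.3, 203.8]
tcp_rot: [-0.001, -0.013, 1.0, 0.0]
force: [0.1, -0.0, -1.3]
width: 58.5
finger_force: 64.6
```

```bash
python3 go.py 429.7 202.7 205 181.6
```

```text
pos [ 438.6 -293.3  203.8] yaw -178.5 tilt [-0.001  0.    -1.   ] w 58.5 q7 1.97
travel/200: [-0.022  2.48  -0.005] rotz/60: -0.001
```

apply_moves(
  travel=[
    [0,0.21,0],
    [0,0.21,0],
    [0,0.21,0],
    [0,0.21,0],
    [0,0.21,0],
  ],
  delta_rot=[
    [0,0,0],
    [0,0,0],
    [0,0,0],
    [0,0,0],
    [0,0,0],
  ],
  grip=[1,1,1,1,1],
)

```text
t: 27.8
tcp_pos: [432.2, -82.0, 202.7]
tcp_rot: [-0.002, -0.013, 1.0, 0.0]
force: [1.6, 0.2, -0.5]
width: 58.2
finger_force: 64.6
```

apply_moves(
  travel=[
    [-0.005,0.21,0],
    [-0.005,0.21,0],
    [-0.005,0.21,0],
    [-0.005,0.21,0],
    [0,0.21,0],
  ],
  delta_rot=[
    [0,0,0],
    [0,0,0],
    [0,0,0],
    [0,0,0],
    [0,0,0],
  ],
  grip=[1,1,1,1,1],
)

```text
t: 28.3
tcp_pos: [430.8, 127.7, 202.7]
tcp_rot: [-0.002, -0.013, 1.0, -0.001]
force: [0.1, -0.4, -1.1]
width: 58.4
finger_force: 64.6
```

apply_moves(
  travel=[
    [0,0.21,0],
    [0,0.17,0],
    [0,0,0],
    [0,0,0],
    [0,0,0],
  ],
  delta_rot=[
    [0,0,0],
    [0,0,0],
    [0,0,0],
    [0,0,0],
    [0,0,0],
  ],
  grip=[1,1,1,1,1],
)

```text
t: 28.8
tcp_pos: [429.3, 200.6, 203.2]
tcp_rot: [-0.001, -0.013, 1.0, -0.001]
force: [0.3, 0.1, -0.9]
width: 58.1
finger_force: 64.7
```

```bash
python3 go.py 429.7 202.7 95 181.6
```

```text
pos [429.3 200.6 203.2] yaw -178.6 tilt [-0.002 -0.002 -1.   ] w 58.1 q7 1.04
travel/200: [-0.003  0.012  0.541] rotz/60: -0.003
```

apply_moves(
  travel=[
    [0,0.006,0.15],
    [0,0,0.15],
    [0,0,0.15],
    [0,0,0.08],
    [0,0,0],
  ],
  delta_rot=[
    [0,0,0],
    [0,0,0],
    [0,0,0],
    [0,0,0],
    [0,0,0],
  ],
  grip=[1,1,1,1,1],
)

```text
t: 29.3
tcp_pos: [428.8, 201.1, 96.3]
tcp_rot: [-0.002, -0.012, 1.0, -0.002]
force: [-0.2, 0.4, -0.4]
width: 58.4
finger_force: 64.7
```

apply_moves(
  travel=[
    [0,0,0],
    [0,0,0],
  ],
  delta_rot=[
    [0,0,0],
    [0,0,0],
  ],
  grip=[1,1],
)

```text
t: 29.5
tcp_pos: [430.7, 203.2, 99.2]
tcp_rot: [0.001, -0.013, 1.0, 0.0]
force: [0.0, 0.7, -1.3]
width: 58.4
finger_force: 64.7
```

```bash
python3 go.py 429.7 202.7 69 181.6
```

```text
pos [430.7 203.2  99.2] yaw -178.5 tilt [ 0.001  0.001 -1.   ] w 58.4 q7 1.02
travel/200: [ 0.006 -0.002  0.151] rotz/60: -0.002
```

apply_moves(
  travel=[
    [0.006,-0.002,0.05],
    [0,0,0.05],
    [0,0,0.03],
    [0,0,0.02],
    [0,0,0],
  ],
  delta_rot=[
    [0,0,0],
    [0,0,0],
    [0,0,0],
    [0,0,0],
    [0,0,0],
  ],
  grip=[1,1,1,1,1],
)

```text
t: 30.0
tcp_pos: [428.4, 203.0, 69.4]
tcp_rot: [-0.0, -0.013, 1.0, -0.0]
force: [-2.3, -0.7, 18.2]
width: 58.6
finger_force: 66.5
```

apply_moves(
  travel=[
    [0,0,0],
    [0,0,0],
  ],
  delta_rot=[
    [0,0,0],
    [0,0,0],
  ],
  grip=[1,1],
)

```text
t: 30.2
tcp_pos: [428.4, 203.1, 69.4]
tcp_rot: [0.0, -0.013, 1.0, 0.0]
force: [-2.6, -0.3, 17.3]
width: 58.7
finger_force: 66.5
```

apply_moves(
  travel=[
    [0,0,-0.01],
    [0,0,0],
    [0,0,-0.05],
    [0,0,-0.2],
    [0,0,-0.2],
  ],
  delta_rot=[
    [0,0,0],
    [0,0,0],
    [0,0,0],
    [0,0,0],
    [0,0,0],
  ],
  grip=[-0.72,-0.72,-0.72,-0.72,-0.72],
)

```text
t: 30.7
tcp_pos: [428.1, 202.7, 161.0]
tcp_rot: [-0.001, -0.013, 1.0, -0.001]
force: [0.2, 1.8, -0.1]
width: 73.4
finger_force: 0.0
```

apply_moves(
  travel=[
    [0,0,-0.2],
    [0,-0.15,-0.18],
    [-0.05,-0.2,0],
    [-0.05,-0.2,0],
    [-0.05,-0.2,0],
  ],
  delta_rot=[
    [0,0,0],
    [0,0,0],
    [0,0,0],
    [0,0,0],
    [0,0,0],
  ],
  grip=[-0.72,-0.72,-0.72,-0.72,-0.72],
)

```text
t: 31.2
tcp_pos: [463.0, 52.5, 237.2]
tcp_rot: [0.001, -0.014, 1.0, 0.0]
force: [1.5, 0.2, 0.1]
width: 73.3
finger_force: 0.0
```

apply_moves(
  travel=[
    [-0.05,-0.2,0],
    [-0.05,-0.2,0],
    [0,-0.22,0],
    [0,0,0],
    [0,0,0],
  ],
  delta_rot=[
    [0,0,0],
    [0,0,0],
    [0,0,0],
    [0,0,0],
    [0,0,0],
  ],
  grip=[-0.72,-0.72,-0.72,-0.72,-0.72],
)

```text
t: 31.7
tcp_pos: [485.7, -70.7, 236.4]
tcp_rot: [-0.0, -0.012, 1.0, -0.0]
force: [-1.1, 0.7, -0.3]
width: 73.6
finger_force: 0.0
```

```bash
python3 - <<'E'
from h import *
np.set_printoptions(precision=1,suppress=True)
w=cam("wrist","w14.png");print(sense()["tcp_pos"])
cx=proj(w,(485,-69,45));print(cx); x,y=map(int,cx)
m=cv2.inRange(w["hsv"],(0,0,0),(180,255,75)); n,l,st,ce=cv2.connectedComponentsWithStats(m)
for i in range(1,n):
    if st[i,4]>200 and np.hypot(*(ce[i]-cx))<70: print("dark",st[i],ce[i],onz(w,ce[i],45))
for b in blobs(w,(0,0,225),(180,30,255),1000,(max(x-110,0),max(y-110,0),x+110,y+110)):
    P=np.array([onz(w,p[0],5)[:2] for p in cv2.convexHull(b)]).astype(np.float32); print("disc",cv2.minEnclosingCircle(P),cv2.fitEllipse(P))
t=cam("top")
cv2.imwrite("pics/m2.png",np.hstack([cv2.resize(w["color"],(400,300)),cv2.resize(t["color"][150:300,150:350],(400,300))]))
E
python3 go.py 485 -69 60 181.6
```

```text
[485.9 -69.  236.4]
[323.9 213.2]
dark [310 192  32  21 250] [326.9 198.6] [470.9 -66.6  45. ]
dark [315 205  22  21 241] [325.  217.7] [489.3 -67.8  45. ]
disc ((487.47869873046875, -68.0038833618164), 53.70911407470703) ((495.2677917480469, -68.62879943847656), (88.18905639648438, 109.75862121582031), 175.50379943847656)
pos [486.  -68.1 236.4] yaw -178.4 tilt [-0.     0.001 -1.   ] w 73.1 q7 1.59
travel/200: [ 0.005 -0.005  0.882] rotz/60: 0.0
```

View pics/m2.png

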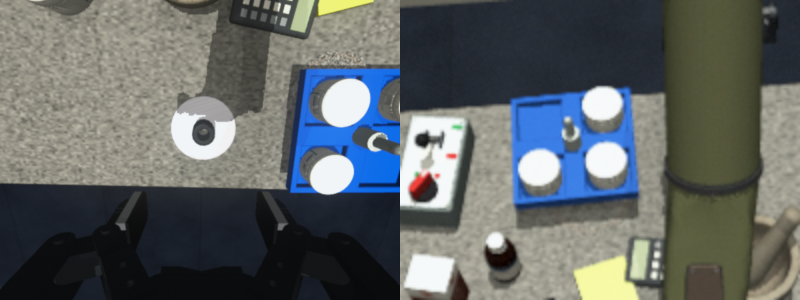

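All three jars are seated in the platform (right panel: (540,172), (605,163), (602,108)). The plate's hub is at wrist pixel (325,213). Grasping the hub.

apply_moves(
  travel=[
    [-0.003,0.002,0.2],
    [0,0,0.2],
    [0,0,0.2],
    [0,0,0.2],
    [0,0,0.15],
  ],
  delta_rot=[
    [0,0,0],
    [0,0,0],
    [0,0,0],
    [0,0,0],
    [0,0,0],
  ],
  grip=[-0.72,-0.72,-0.72,-0.72,-0.72],
)

```text
t: 32.3
tcp_pos: [486.3, -66.6, 44.4]
tcp_rot: [-0.001, -0.015, 1.0, 0.001]
force: [-1.0, -0.6, 0.2]
width: 73.4
finger_force: 0.0
```

apply_moves(
  travel=[
    [0,0,0],
    [0,0,0],
    [0,0,0],
  ],
  delta_rot=[
    [0,0,0],
    [0,0,0],
    [0,0,0],
  ],
  grip=[-0.72,-0.72,-0.72],
)

```text
t: 32.6
tcp_pos: [487.9, -68.4, 47.9]
tcp_rot: [0.001, -0.014, 1.0, 0.0]
force: [0.0, 0.5, -0.1]
width: 73.7
finger_force: 0.0
```

```bash
python3 go.py 486.5 -68 13 181.6
```

```text
pos [487.9 -68.4  47.9] yaw -178.4 tilt [ 0.003  0.    -1.   ] w 73.7 q7 1.55
travel/200: [0.007 0.002 0.174] rotz/60: -0.0
```

apply_moves(
  travel=[
    [0.007,0.002,0.1],
    [0,0,0.07],
    [0,0,0],
    [0,0,0],
    [0,0,0],
  ],
  delta_rot=[
    [0,0,0],
    [0,0,0],
    [0,0,0],
    [0,0,0],
    [0,0,0],
  ],
  grip=[-0.72,-0.72,-0.72,-0.72,1],
)

```text
t: 33.1
tcp_pos: [485.8, -68.7, 13.0]
tcp_rot: [0.001, -0.013, 1.0, -0.0]
force: [0.8, 0.1, -0.7]
width: 60.8
finger_force: 0.0
```

apply_moves(
  travel=[
    [0,0,0],
    [0,0,0],
    [0,0,0],
    [0,0,0],
    [0,0,0],
  ],
  delta_rot=[
    [0,0,0],
    [0,0,0],
    [0,0,0],
    [0,0,0],
    [0,0,0],
  ],
  grip=[1,1,1,1,1],
)

```text
t: 33.6
tcp_pos: [485.7, -68.7, 13.1]
tcp_rot: [0.001, -0.014, 1.0, -0.0]
force: [-0.1, -0.3, 6.5]
width: 35.0
finger_force: 59.3
```

apply_moves(
  travel=[
    [0,0,-0.1],
    [0,0,-0.2],
    [0,0,-0.2],
    [0,0,-0.2],
    [0,0,-0.2],
  ],
  delta_rot=[
    [0,0,0],
    [0,0,0],
    [0,0,0],
    [0,0,0],
    [0,0,0],
  ],
  grip=[1,1,1,1,1],
)

```text
t: 34.1
tcp_pos: [484.6, -68.7, 194.0]
tcp_rot: [-0.0, -0.013, 1.0, 0.0]
force: [1.7, 0.2, -1.9]
width: 34.9
finger_force: 60.2
```

apply_moves(
  travel=[
    [0,0,0],
    [0,0,0],
    [0,0,0],
  ],
  delta_rot=[
    [0,0,0],
    [0,0,0],
    [0,0,0],
  ],
  grip=[1,1,1],
)

```text
t: 34.4
tcp_pos: [484.1, -68.6, 191.2]
tcp_rot: [-0.001, -0.013, 1.0, 0.0]
force: [-1.0, 0.3, -1.7]
width: 35.1
finger_force: 60.2
```

```bash
python3 go.py 440 156 190 181.6
```

```text
pos [484.1 -68.6 191.2] yaw -178.5 tilt [-0.003  0.    -1.   ] w 35.1 q7 1.58
travel/200: [0.19  1.128 0.007] rotz/60: -0.001
```

apply_moves(
  travel=[
    [-0.08,0.2,0],
    [-0.08,0.2,0],
    [-0.08,0.2,0],
    [-0.08,0.2,0],
    [-0.08,0.2,0],
  ],
  delta_rot=[
    [0,0,0],
    [0,0,0],
    [0,0,0],
    [0,0,0],
    [0,0,0],
  ],
  grip=[1,1,1,1,1],
)

```text
t: 34.9
tcp_pos: [559.0, 134.7, 190.0]
tcp_rot: [-0.002, -0.013, 1.0, -0.001]
force: [1.3, -1.2, -0.7]
width: 35.4
finger_force: 60.3
```

apply_moves(
  travel=[
    [0,0.12,0],
    [0,0,0],
    [0,0,0],
    [0,0,0],
    [0,0,0],
  ],
  delta_rot=[
    [0,0,0],
    [0,0,0],
    [0,0,0],
    [0,0,0],
    [0,0,0],
  ],
  grip=[1,1,1,1,1],
)

```text
t: 35.4
tcp_pos: [559.1, 155.5, 191.7]
tcp_rot: [-0.001, -0.012, 1.0, -0.001]
force: [0.7, -0.4, -0.3]
width: 35.7
finger_force: 60.3
```

Run:
```python
from h import *
import pickle
w=cam("wrist");s=cam("side")
pickle.dump((w,s,sense()),open("v.pkl","wb"))
p=proj(w,(479,156,136)).round().astype(int);print(p,sense()["tcp_pos"].round(1))
a=s["color"][190:260,350:443]
q=w["color"][max(p[1]-75,0):p[1]+75,p[0]-100:p[0]+100]; print("origin",p[0]-100,max(p[1]-75,0))
cv2.imwrite("pics/m3.png",np.hstack([cv2.resize(w["color"],(400,300)),cv2.resize(q,(400,300))]))
for n in (98,136): print(n,proj(w,(479,156,n)),proj(s,(479,156,n)))
```

```text
[327 124] [559.3 156.1 192.1]
origin 227 49
98 [325.9746089  124.67107996] [394.34872063 223.47797708]
136 [326.50959013 124.44976329] [395.15905047 211.33012864]
```

View pics/m3.png

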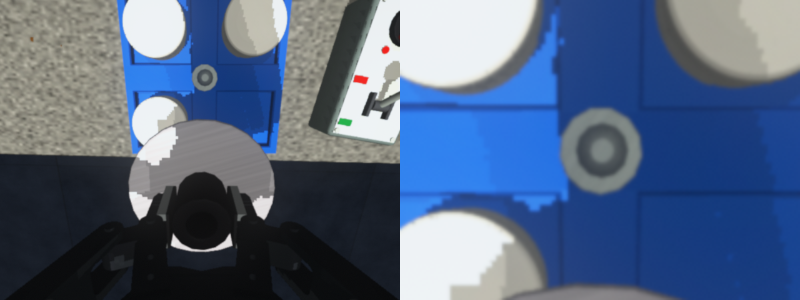

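The wrist camera is straight above the post, at full pixel (328,124). The held plate's disc is at (322,297) and its hub top at (325,349).

Run:
```python
from h import *
import pickle
np.set_printoptions(precision=1,suppress=True)
w,s,st=pickle.load(open("v.pkl","rb")); z=st["tcp_pos"][2]
print("tcp",st["tcp_pos"],"post",onz(w,(328,124),136),onz(w,(328,124),98))
print("hub",onz(w,(325,349),z+32), "disc",onz(w,(322,297),z-8))
E=[(207,297),(437,297),(322,192),(322,402)]
for u in E: print(onz(w,u,z-8)[:2])
# disc outline from contour: grey/white low-saturation region near
h=w["hsv"]; m=cv2.inRange(h,(0,0,95),(180,45,255)); m[:215]=0; m[400:]=0; m[:,:195]=0; m[:,450:]=0
L=[];Rr=[]
for v in list(range(235,290,3)):
    i=np.where(m[v])[0]
    if len(i)>50: L.append((i[0],v));Rr.append((i[-1],v))
P=np.array([onz(w,u,z-8)[:2] for u in L+Rr]); 
A=np.c_[2*P,np.ones(len(P))]; c=np.linalg.lstsq(A,(P**2).sum(1),rcond=None)[0]; print("circle",c[:2],np.sqrt(c[2]+c[0]**2+c[1]**2))
```

```text
tcp [559.3 156.1 192.1] post [478.8 156.8 136. ] [478.6 157.2  98. ]
hub [554.5 156.8 224.1] disc [554.2 155.6 184.1]
[555.5 103. ]
[552.8 208.2]
[505.9 154.5]
[613.2 157.1]
circle [528.8 155.4] 53.44553964219528
```

apply_moves(
  travel=[
    [0.15,0.005,0],
    [0.15,0.005,0],
    [0.1,0.004,0],
    [0,0,0.1],
    [0,0,0],
  ],
  delta_rot=[
    [0,0,0],
    [0,0,0],
    [0,0,0],
    [0,0,0],
    [0,0,0],
  ],
  grip=[1,1,1,1,1],
)

```text
t: 36.0
tcp_pos: [477.8, 157.3, 171.3]
tcp_rot: [-0.002, -0.013, 1.0, -0.001]
force: [0.4, 0.2, -1.9]
width: 34.8
finger_force: 60.3
```

apply_moves(
  travel=[
    [0,0,0],
    [0,0,0],
    [0,0,0],
  ],
  delta_rot=[
    [0,0,0],
    [0,0,0],
    [0,0,0],
  ],
  grip=[1,1,1],
)

```text
t: 36.3
tcp_pos: [480.1, 158.1, 172.9]
tcp_rot: [0.001, -0.013, 1.0, 0.0]
force: [0.4, 0.2, -2.3]
width: 35.0
finger_force: 60.3
```

```bash
python3 go.py 478.8 156.8 155 181.6
```

```text
pos [480.1 158.1 172.9] yaw -178.5 tilt [ 0.001  0.001 -1.   ] w 35.0 q7 1.17
travel/200: [ 0.007 -0.006  0.089] rotz/60: -0.002
```

apply_moves(
  travel=[
    [0.007,-0.006,0.04],
    [0,0,0.03],
    [0,0,0.02],
    [0,0,0],
    [0,0,0],
  ],
  delta_rot=[
    [0,0,0],
    [0,0,0],
    [0,0,0],
    [0,0,0],
    [0,0,0],
  ],
  grip=[1,1,1,1,1],
)

```text
t: 36.8
tcp_pos: [477.9, 156.8, 154.1]
tcp_rot: [-0.0, -0.013, 1.0, -0.0]
force: [0.3, -0.1, -1.6]
width: 35.2
finger_force: 60.3
```

apply_moves(
  travel=[
    [0,0,0.02],
    [0,0,0.02],
    [0,0,0.01],
    [0,0,0],
    [0,0,0],
  ],
  delta_rot=[
    [0,0,0],
    [0,0,0],
    [0,0,0],
    [0,0,0],
    [0,0,0],
  ],
  grip=[1,1,1,1,1],
)

```text
t: 37.3
tcp_pos: [477.9, 156.8, 144.2]
tcp_rot: [-0.0, -0.013, 1.0, 0.0]
force: [0.2, -0.9, -1.8]
width: 35.0
finger_force: 60.3
```

No contact at 5 mm past the tip, so the post has entered the bore. I continue down.

apply_moves(
  travel=[
    [0.0,0,0.02],
    [0,0,0.02],
    [0,0,0.02],
    [0,0,0],
    [0,0,0],
  ],
  delta_rot=[
    [0,0,0],
    [0,0,0],
    [0,0,0],
    [0,0,0],
    [0,0,0],
  ],
  grip=[1,1,1,1,1],
)

```text
t: 37.8
tcp_pos: [477.8, 156.8, 132.1]
tcp_rot: [-0.0, -0.013, 1.0, -0.0]
force: [0.2, -0.0, -1.2]
width: 34.8
finger_force: 60.3
```

apply_moves(
  travel=[
    [0,0,0.02],
    [0,0,0.02],
    [0,0,0.02],
    [0,0,0],
    [0,0,0],
  ],
  delta_rot=[
    [0,0,0],
    [0,0,0],
    [0,0,0],
    [0,0,0],
    [0,0,0],
  ],
  grip=[1,1,1,1,1],
)

```text
t: 38.3
tcp_pos: [477.8, 156.8, 120.1]
tcp_rot: [-0.0, -0.013, 1.0, -0.0]
force: [0.6, -0.1, -2.2]
width: 34.9
finger_force: 60.3
```

apply_moves(
  travel=[
    [0,0,0.02],
    [0,0,0.02],
    [0,0,0.01],
    [0,0,0],
    [0,0,0],
  ],
  delta_rot=[
    [0,0,0],
    [0,0,0],
    [0,0,0],
    [0,0,0],
    [0,0,0],
  ],
  grip=[1,1,1,1,1],
)

```text
t: 38.8
tcp_pos: [477.9, 156.8, 111.2]
tcp_rot: [0.0, -0.013, 1.0, 0.0]
force: [-1.5, -0.2, 9.4]
width: 35.1
finger_force: 61.5
```

Run:
```python
from h import *
s=cam("side");w=cam("wrist")
cv2.imwrite("pics/m4.png",np.hstack([cv2.resize(w["color"],(400,300)),cv2.resize(s["color"][150:270,320:480],(400,300))]))
print(sense()["force"],sense()["tcp_pos"])
```

```text
[-1.24232961 -0.28113882 11.02153462] [477.943301   156.85279651 111.15882758]
```

View pics/m4.png

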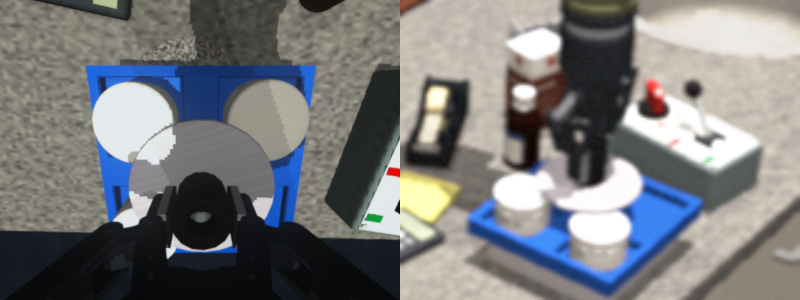

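The plate touched the shoulder at exactly the expected height (TCP 111), with the post visible in the hub. Releasing, then to the isolator.

apply_moves(
  travel=[
    [0,0,-0.005],
    [0,0,0],
    [0,0,0],
    [0,0,-0.1],
    [0,0,-0.2],
  ],
  delta_rot=[
    [0,0,0],
    [0,0,0],
    [0,0,0],
    [0,0,0],
    [0,0,0],
  ],
  grip=[-0.5,-0.5,-0.5,-0.5,-0.5],
)

```text
t: 39.4
tcp_pos: [476.0, 156.2, 169.7]
tcp_rot: [-0.003, -0.013, 1.0, -0.001]
force: [1.1, 0.3, -0.2]
width: 63.9
finger_force: 0.0
```

apply_moves(
  travel=[
    [0,0,-0.2],
    [0,0,-0.2],
    [0.07,0.2,0],
    [0.07,0.2,0],
    [0.07,0.2,0],
  ],
  delta_rot=[
    [0,0,0],
    [0,0,0],
    [0,0,0],
    [0,0,0],
    [0,0,0],
  ],
  grip=[-0.5,-0.5,-0.5,-0.5,-0.5],
)

```text
t: 39.9
tcp_pos: [432.3, 276.7, 251.6]
tcp_rot: [0.0, -0.013, 1.0, 0.0]
force: [0.8, 0.6, 0.3]
width: 63.8
finger_force: 0.0
```

apply_moves(
  travel=[
    [0.07,0.2,0],
    [0,0.2,0],
    [0,0.08,0],
    [0,0,0],
    [0,0,0],
  ],
  delta_rot=[
    [0,0,0],
    [0,0,0.14],
    [0,0,0.14],
    [0,0,0.14],
    [0,0,0.14],
  ],
  grip=[-0.5,-0.5,-0.5,-0.5,-0.5],
)

```text
t: 40.4
tcp_pos: [418.0, 371.9, 250.8]
tcp_rot: [-0.0, 0.278, 0.96, -0.0]
force: [0.6, -1.3, -0.7]
width: 64.4
finger_force: 0.0
```

apply_moves(
  travel=[
    [0,0,0],
    [0,0,0],
    [0,0,0],
  ],
  delta_rot=[
    [0,0,0.13],
    [0,0,0],
    [0,0,0],
  ],
  grip=[-0.5,-0.5,-0.5],
)

```text
t: 40.7
tcp_pos: [418.3, 371.1, 251.1]
tcp_rot: [-0.0, 0.339, 0.941, -0.0]
force: [-0.0, -0.4, 0.1]
width: 64.3
finger_force: 0.0
```

```bash
python3 go.py 419.9 375.2 72 139.5
python3 - <<'E'
from h import *
np.set_printoptions(precision=1,suppress=True)
w=cam("wrist")
for x in blobs(w,(0,120,60),(8,255,255),200): 
  r=cv2.minAreaRect(x);print("red",cv2.contourArea(x),r, onz(w,r[0],90))
  P=np.array([onz(w,p[0],92)[:2] for p in x]).astype(np.float32);print(cv2.minAreaRect(P)[1], np.degrees(np.arctan2(*cv2.fitLine(P,2,0,.01,.01).ravel()[[1,0]])))
t=cam("top"); s=cam("side")
for c,n in((t,"top"),(s,"side")): # hub black top on the post?
  p=proj(c,(479,156.6,143)).round().astype(int); print(n,p,c["color"][p[1],p[0]])
  m=cv2.inRange(c["hsv"],(0,0,0),(180,255,60)); nn,l,stt,ce=cv2.connectedComponentsWithStats(m)
  for i in range(1,nn):
    if stt[i,4]>20 and np.hypot(*(ce[i]-p))<25: print(stt[i],ce[i],proj(c,(479,156.6,122)))
E
```

```text
pos [418.3 371.1 251.1] yaw 140.3 tilt [-0. -0. -1.] w 64.3 q7 0.24
travel/200: [0.007 0.021 0.895] rotz/60: 0.014
red 442.5 ((327.0, 216.0), (38.0, 14.0), 90.0) [416.9 378.1  90. ]
(12.036966323852539, 33.468204498291016) -37.824806
top [232 208] [ 96 102  99]
[228 204  12  16 131] [234.  211.2] [233.3 211.7]
side [395 209] [40 38 40]
[390 207  13  17 164] [395.7 214.9] [395.  215.8]
```

apply_moves(
  travel=[
    [0.007,0.021,0.2],
    [0,0,0.2],
    [0,0,0.2],
    [0,0,0.2],
    [0,0,0.09],
  ],
  delta_rot=[
    [0,0,0.014],
    [0,0,0],
    [0,0,0],
    [0,0,0],
    [0,0,0],
  ],
  grip=[-0.5,-0.5,-0.5,-0.5,-0.5],
)

```text
t: 41.35
tcp_pos: [418.5, 374.0, 70.1]
tcp_rot: [-0.001, 0.347, 0.938, -0.002]
force: [1.0, -0.2, 0.6]
width: 64.1
finger_force: 0.0
```

apply_moves(
  travel=[
    [0,0,0],
    [0,0,0],
    [0,0,0],
    [0,0,0],
    [0,0,0],
  ],
  delta_rot=[
    [0,0,0],
    [0,0,0],
    [0,0,0],
    [0,0,0],
    [0,0,0],
  ],
  grip=[-0.5,1,1,1,1],
)

```text
t: 41.85
tcp_pos: [420.0, 375.1, 74.8]
tcp_rot: [0.0, 0.347, 0.938, 0.0]
force: [-2.6, -1.8, 5.2]
width: 10.8
finger_force: 58.1
```

apply_moves(
  travel=[
    [0,0,0],
    [0,0,0],
    [0,0,0],
    [0,0,0],
    [0,0,0],
  ],
  delta_rot=[
    [0,0,-0.1],
    [0,0,-0.1],
    [0,0,-0.1],
    [0,0,-0.1],
    [0,0,-0.1],
  ],
  grip=[1,1,1,1,1],
)

```text
t: 42.35
tcp_pos: [419.9, 374.7, 74.8]
tcp_rot: [0.0, 0.091, 0.996, -0.0]
force: [-1.5, -2.0, 8.7]
width: 11.0
finger_force: 58.1
```

apply_moves(
  travel=[
    [0,0,0],
    [0,0,0],
    [0,0,0],
    [0,0,0],
    [0,0,0],
  ],
  delta_rot=[
    [0,0,-0.1],
    [0,0,-0.1],
    [0,0,-0.1],
    [0,0,-0.1],
    [0,0,-0.1],
  ],
  grip=[1,1,1,1,1],
)

```text
t: 42.85
tcp_pos: [420.0, 374.5, 74.8]
tcp_rot: [0.0, -0.169, 0.986, -0.001]
force: [-1.0, -2.1, 8.3]
width: 10.5
finger_force: 58.2
```

apply_moves(
  travel=[
    [0,0,0],
    [0,0,0],
    [0,0,0],
  ],
  delta_rot=[
    [0,0,-0.06],
    [0,0,0],
    [0,0,0],
  ],
  grip=[1,1,1],
)

```text
t: 43.15
tcp_pos: [420.2, 374.5, 74.8]
tcp_rot: [0.0, -0.197, 0.98, -0.0]
force: [-2.7, -2.2, 7.8]
width: 10.6
finger_force: 59.2
```

```bash
python3 go.py 419.9 375.2 72 21.5; python3 -c "
from h import *
print(sense()['force'],sense()['torque'])"
```

```text
pos [420.2 374.5  74.8] yaw -157.3 tilt [ 0.    -0.001 -1.   ] w 10.6 q7 0.96
travel/200: [-0.     0.004  0.014] rotz/60: 0.021
[-2.72208696 -2.21117967  7.82048533] [-0.46760326  0.46720789 -0.49549358]
```

apply_moves(
  travel=[
    [0,0,0],
    [0,0,0],
    [0,0,-0.1],
    [0,0,-0.2],
    [0,0,-0.2],
  ],
  delta_rot=[
    [0,0,0],
    [0,0,0],
    [0,0,0],
    [0,0,0],
    [0,0,0],
  ],
  grip=[-0.3,-0.3,-0.3,-0.3,-0.3],
)

```text
t: 43.65
tcp_pos: [419.7, 375.0, 174.0]
tcp_rot: [-0.001, -0.199, 0.98, -0.0]
force: [0.9, 0.6, -0.5]
width: 55.3
finger_force: 0.0
```

apply_moves(
  travel=[
    [0,0,-0.2],
    [0,0,0],
    [0,0,0],
    [0,0,0],
    [0,0,0],
  ],
  delta_rot=[
    [0,0,0.13],
    [0,0,0.13],
    [0,0,0.13],
    [0,0,0.13],
    [0,0,0],
  ],
  grip=[1,1,1,1,1],
)

```text
t: 44.15
tcp_pos: [420.0, 375.5, 213.5]
tcp_rot: [0.0, 0.072, 0.997, 0.0]
force: [-0.2, 0.6, 0.2]
width: 0.4
finger_force: 0.0
```

apply_moves(
  travel=[
    [-0.1,0,0],
    [0,0,0],
    [0,0,0],
  ],
  delta_rot=[
    [0,0,0],
    [0,0,0],
    [0,0,0],
  ],
  grip=[1,1,1],
)

```text
t: 44.45
tcp_pos: [439.8, 372.1, 213.1]
tcp_rot: [-0.0, 0.072, 0.997, -0.0]
force: [0.3, 0.8, -0.4]
width: -0.2
finger_force: 0.0
```

```bash
python3 go.py 441 371.8 106 171.5
python3 - <<'E'
from h import *
np.set_printoptions(precision=1,suppress=True)
w=cam("wrist")
for x in blobs(w,(0,120,60),(8,255,255),200): 
  P=np.array([onz(w,p[0],92)[:2] for p in x]).astype(np.float32);print("red",P.mean(0),cv2.minAreaRect(P)[1], np.degrees(np.arctan2(*cv2.fitLine(P,2,0,.01,.01).ravel()[[1,0]])))
p=proj(w,(473.6,367.1,115));print(p)
m=cv2.inRange(w["hsv"],(0,0,0),(180,255,70)); nn,l,stt,ce=cv2.connectedComponentsWithStats(m)
for i in range(1,nn):
    if stt[i,4]>100 and np.hypot(*(ce[i]-p))<40: print("ball?",stt[i],ce[i],onz(w,ce[i],115))
E
```

```text
pos [439.8 372.1 213.1] yaw 171.8 tilt [-0. -0. -1.] w -0.2 q7 0.63
travel/200: [-0.007 -0.001  0.535] rotz/60: 0.004
red [418.1 375.1] (39.496334075927734, 13.049657821655273) 24.570747
[321.6 289.5]
```

apply_moves(
  travel=[
    [0,0,0.18],
    [0,0,0.18],
    [0,0,0.1],
    [0,0,0.06],
    [0,0,0],
  ],
  delta_rot=[
    [0,0,0],
    [0,0,0],
    [0,0,0],
    [0,0,0],
    [0,0,0],
  ],
  grip=[1,1,1,1,1],
)

```text
t: 45.0
tcp_pos: [438.5, 372.0, 108.0]
tcp_rot: [-0.001, 0.072, 0.997, -0.001]
force: [-0.5, -0.3, 1.1]
width: 0.0
finger_force: 0.0
```

apply_moves(
  travel=[
    [0,0,0],
    [-0.04,0,0],
    [-0.04,0,0],
    [-0.04,0,0],
    [-0.04,0,0],
  ],
  delta_rot=[
    [0,0,0],
    [0,0,0],
    [0,0,0],
    [0,0,0],
    [0,0,0],
  ],
  grip=[1,1,1,1,1],
)

```text
t: 45.5
tcp_pos: [472.8, 367.7, 109.8]
tcp_rot: [0.0, 0.073, 0.997, 0.0]
force: [-0.2, 0.1, 0.1]
width: -0.1
finger_force: 0.3
```

apply_moves(
  travel=[
    [-0.04,0,0],
    [-0.04,0,0],
    [-0.03,0,0],
    [0,0,0],
    [0,0,0],
  ],
  delta_rot=[
    [0,0,0],
    [0,0,0],
    [0,0,0],
    [0,0,0],
    [0,0,0],
  ],
  grip=[1,1,1,1,1],
)

```text
t: 46.0
tcp_pos: [493.3, 364.5, 109.2]
tcp_rot: [-0.0, 0.073, 0.997, -0.0]
force: [-0.1, 0.4, 0.1]
width: 0.0
finger_force: 0.0
```

apply_moves(
  travel=[
    [0.06,0,-0.05],
    [0.04,0,-0.2],
    [0,0,-0.2],
    [0,0,-0.2],
    [0.2,0,-0.1],
  ],
  delta_rot=[
    [0,0,0],
    [0,0,0],
    [0,0,0],
    [0,0,0],
    [0,0,0],
  ],
  grip=[1,1,1,1,1],
)

```text
t: 46.5
tcp_pos: [438.8, 372.9, 263.7]
tcp_rot: [0.004, 0.076, 0.997, 0.003]
force: [-0.1, 0.4, 0.4]
width: 0.1
finger_force: 0.0
```

apply_moves(
  travel=[
    [0,0,-0.1],
    [0,0,0],
    [0,0,0],
    [0,0,0],
  ],
  delta_rot=[
    [0,0,0],
    [0,0,0],
    [0,0,0],
    [0,0,0],
  ],
  grip=[1,1,1,1],
)

```text
t: 46.9
tcp_pos: [433.6, 372.6, 278.4]
tcp_rot: [-0.001, 0.073, 0.997, -0.001]
force: [0.6, 0.2, -0.9]
width: -0.1
finger_force: 0.0
```

Run:
```python
from h import *
np.set_printoptions(precision=1,suppress=True)
w=cam("wrist");s=cam("side");t=cam("top");print(sense()["tcp_pos"])
for n,c in(("w",w),("s",s),("t",t)):
  for nm,P in (("ON",(535,359,115)),("UP",(504,363,124)),("OFF",(473.6,367,115))):
    p=proj(c,P); x,y=p.round().astype(int)
    print(n,nm,p,c["hsv"][y-1:y+2,x-1:x+2,2].mean() if 1<y<478 else None)
for x in blobs(w,(0,120,60),(8,255,255),200): 
  P=np.array([onz(w,p[0],92)[:2] for p in x]).astype(np.float32);print("red",P.mean(0), np.degrees(np.arctan2(*cv2.fitLine(P,2,0,.01,.01).ravel()[[1,0]])))
for n,c in(("s",s),("t",t)):
  p=proj(c,(479,156.6,122)); m=cv2.inRange(c["hsv"],(0,0,0),(180,255,60)); nn,l,stt,ce=cv2.connectedComponentsWithStats(m)
  print(n,p,[ce[i] for i in range(1,nn) if stt[i,4]>20 and np.hypot(*(ce[i]-p))<25])
```

```text
[433.9 372.6 278.2]
w ON [323.5 324.9] 32.44444444444444
w UP [323.  299.8] 45.22222222222222
w OFF [322.5 264.8] 239.0
s ON [453.9 193.9] 35.22222222222222
s UP [445.3 186.9] 198.88888888888889
s OFF [436.4 185.6] 202.77777777777777
t ON [163.8 201.8] 30.22222222222222
t UP [161.3 209.3] 241.77777777777777
t OFF [160.2 220. ] 237.55555555555554
red [418.1 374.9] 26.479273
s [395.  215.8] [array([395.6, 215. ])]
t [233.3 211.7] []
```

```bash
python3 -c "
from workcell import order
print(order.close_job())"
```

```text
the job is handed in; nothing more can be done
None
```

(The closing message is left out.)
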